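Hold open the sprung lid of the brush keeper

TASK

Turn both hand nuts on the front of the brush keeper a quarter turn anticlockwise, so that their tongues are clear of the lid. Then take the lid by its bar handle, raise it to 60 degrees without flinging it up or letting it drop, and finish there still holding it up by the handle: it is sprung and has no stay, and I want to reach in for a brush. Leave the tin, the wax and the bottle beside the box where they stand.

Things in the scene. Friction and masses are not known exactly. Their poses are not given: they have to be found in the camera images.
- keeper: The brush keeper: a light grey sheet-steel box, 150 mm deep (its x) x 270 mm wide (its y), rim 100 mm above the bench, with a red sprung lid; glue brushes lie inside. It is fastened to the bench. Origin: centre of its underside, on the bench. Its -x side is the front, towards the robot, where the nuts and the bar handle are; +y is its left end seen from behind the robot.
- nut_left (a joint): Left hand nut (box +y end), turning about a vertical axis through point nut_left_grip: 0 = tongue square across the lid's front edge (locked), about 1.57 = quarter turn anticlockwise seen from above, tongue parallel to the lid's edge. The tongue is clear of the lid from 1.2 rad (turn it beyond 1.25 to be sure); the stop is at 1.6 rad. Starts between 0 and 0.25. Dry friction of about 0.07 N m, so it stays where it is left. While a tongue lies over the lid the lid cannot rise.
- nut_right (a joint): Right hand nut (box -y end): the same, also opening anticlockwise seen from above.
- nut_left_grip (a point): Centre of the black wing of the left nut, on its turning axis. The wing is an upright flat bar 40 mm long (this point's x, which is also the way the tongue points), 12 mm thick (point y), 26 mm tall, its underside 130 mm and its top 156 mm above the bench. The steel tongue below it reaches 30 mm from the axis and is 14 mm wide. The lid's top is 112 mm above the bench; its front edge is 18 mm behind the nut's axis. Turning axis: z, vertical.
- nut_right_grip (a point): The same point of the right nut, 200 mm from the left one.
- lid (a joint): Opening angle of the lid, rad: 0 shut, 1.05 = 60 degrees, stop at 1.65. Hinged along the back of the box; the front rises and swings away from the robot. Lid about 0.57 kg with a closing spring: 3 to 6 N at the handle hold it at any angle; let go, it falls shut.
- lid_handle (a point): Middle of the black round bar handle of the lid: bar 12 mm thick, about 90 mm long, along this point's y (the box's y), between two 10 mm steel arms at its ends (free length 70 mm), 40 mm in front of the lid's front face, so that a finger fits between. It moves with the lid and tilts with it; with the lid shut it is 102 mm above the bench. A pinch across it from above lets the bar turn between the finger pads as the lid rises.
- lid_hinge (a point): Point on the lid's hinge line half-way along, 100 mm above the bench, fixed to the box; the hinge line runs along the box's y. The handle bar moves on a circle of 199 mm radius about this line and lies 2 mm above the hinge's height when the lid is shut.
- tack_tin_center (a point): Centre of a loose round open tin of tacks, 68 mm across, 24 mm high, on the bench. Leave alone.
- wax_block_center (a point): Centre of a loose yellow block of wax, 34 x 52 x 20 mm, on the bench. Leave alone.
- solvent_bottle_center (a point): Half-way up a loose white bottle with a red cap, 68 mm across, 170 mm tall, upright on the bench. Leave alone.

How it is judged:
By the outcome, as a careful person would: the job done as asked, in the order asked, and still so for the second after the job is handed in, while the arm keeps its last pose, push and grip.
It also fails if it takes over 54 s, if anything falls off the work surface, if the arm or the gripper's body presses on something with over 40 N, if the wrist force passes 120 N, or if a joint passes its speed limit or range.

ROBOT

A 7-joint arm with a two-finger parallel gripper is mounted at the origin on a cart in front of the work surface, level with it; the furniture and walls round the work are solid. World frame = base frame: x ahead of the robot, y to its left, z up, the work surface at z = 0. Lengths are in mm, angles in rad, forces in N, time in s.
With the tool pointing down it reaches from about 425 to 1025 mm from the base axis. Payload 3.6 kg.
Tool frame: the origin (TCP) lies at the very end of the fingers, on their centre line; the grasp point (between the pads) lies 19 mm behind it (env.grasp_offset is the distance from the TCP to the grasp point, in mm); z points along the fingers, y is the direction in which the jaws open and shut (so a half turn about z gives the same grasp; the last joint's range is limited). The gripper opens to 85 mm and grips with 20 to 120 N. Pads are 22 mm wide; open, the fingers measure 114 mm over their backs; the gripper's body (76 mm by 85 mm) begins 54 mm behind the grasp point. The pads swing forward as they close: fully open they stand 13 mm farther back than shut.
Start: joints at [-1.242, 0.591, 0.048, 1.609, -0.033, 0.943, -0.034], TCP at [297.475, 661.164, 231.302] pointing down, gripper open.
Joint ranges: [-2.69, 2.69], [-0.47, 2.24], [-1.27, 1.36], [0.19, 2.51], [-1.53, 4.68], [0.08, 2.07], [-3.09, 3.09]. Speed limits (rad/s): [2.57, 2.57, 3.14, 3.14, 3.14, 3.14, 3.14].

INTERFACE

Orientations are given as a 3x3 rotation matrix whose columns are the frame's x, y, z axes.
In Python, from plant import env, cams gives the robot as it stands.
- The arm moves only by the tool servo_tool, never from a script. Its argument "moves" is a list of rows, each an object of numbers: "x", "y", "z": the shift along the tool's x, y, z in mm; "ax", "ay", "az": the turn, a rotation vector about the tool's x, y, z in rad; "hand": the closure, from 0 (fully open) to 1 (shut). In form: [{"x": .., "y": .., "z": .., "ax": .., "ay": .., "az": .., "hand": ..}, ...]. A call has 1 to 5 rows; each row shifts and turns the pose as measured when the row begins, along the tool's axes as they then stand; what a row does not reach is not made up. A row lasts 1/10 s, in which the tool goes at most 50 mm and 8.59 degrees, less where a joint would pass 70% of its speed; a pose out of reach is approached as far as the arm can. A call with a gripper value outside its range is refused whole. The fingers move at their own pace and stop on an object; the grip force is fixed at half the most. Time passes only in rows, so rows that do not move let the fingers close. It gives the time, the measured TCP pose, the force and the opening at its end, in the units of the state.
- env.observe(): the state, without advancing time (a new reading comes with each control period).
- cams.camera(name): name is "scene" or "top" or "wrist"; returns a dict with "color" (480x640x3 uint8, blue, green, red), "mtx" (3x3 intrinsics, pixels), "R" (3x3) and "t" (3): a world point X has camera coordinates R X + t; the wrist camera has in their place "tool_from_camera" (4x4, takes a point from camera to tool coordinates, whose origin is the TCP and whose axes are the flange's). Camera axes: x right, y down, z forward; pixel columns grow to the right and rows downward; lengths in mm; the calibration is good to about 2 mm. A picture is of the moment at which its call begins: read the wrist's pose just before it. There is no depth.
- env.close_job(): hands the job in, once; it reports no verdict.
The state is a dict: "t": time; "joints": joint angles; "qd": joint speeds; "joint_efforts": joint torques, N m; "tool_pos": TCP position; "orientation": TCP orientation; "force": force on the tool from outside, world axes, zero at the start; "torque": the same for the moment, N m; "width": finger opening in mm.
Only numpy, scipy, OpenCV 4.12 (cv2) and the standard library are available. Lean on these libraries where they do the work, as an engineer would, in place of code of your own. Each camera call takes 0.05 s, during which the arm holds its last target.

## Working session

There is one attempt and no reset: what is moved stays moved. The work goes in short steps, Python scripts to look and compute and a tool call to move; the robot and the scene stay as the last step left them, time stands still between calls to the robot, and variables do not carry over. Pictures are saved under pics/ and viewed, and the job is handed in when it is done.

Besides the shell and the picture viewer there is one more tool, called after "Emit:" as name([rows], argument=value, ...), one row to a line, values as JSON. servo_tool: Moves the arm, as the interface text tells. Its arguments: {"type":"object","properties":{"moves":{"type":"array","items":{"type":"object","properties":{"x":{"type":"number"},"y":{"type":"number"},"z":{"type":"number"},"ax":{"type":"number"},"ay":{"type":"number"},"az":{"type":"number"},"hand":{"type":"number"}}}}},"required":["moves"]}

```bash
ls; mkdir -p pics; python3 - <<'E'
from plant import env,cams
import cv2,numpy as np
np.set_printoptions(precision=3,suppress=True)
s=env.observe(); print(s)
for n in ["scene","top"]:
    c=cams.camera(n); cv2.imwrite(f"pics/{n}0.png",c["color"]); print(n,c["mtx"],c["R"],c["t"])
c=cams.camera("wrist");cv2.imwrite("pics/wrist0.png",c["color"]);print(c["mtx"],c["tool_from_camera"])
E
```

```text
pics
{'t': 0.0, 'joints': array([-1.242,  0.592,  0.048,  1.61 , -0.033,  0.943, -0.034]), 'qd': array([ 0.   ,  0.001,  0.   ,  0.001,  0.001,  0.001, -0.002]), 'joint_efforts': array([ -0.001, -54.87 ,   1.547, -19.812,   0.009,   0.009,  -0.   ]), 'tool_pos': array([297.148, 660.419, 230.138]), 'orientation': array([[-0.912,  0.41 , -0.001],
       [ 0.41 ,  0.912, -0.002],
       [-0.   , -0.002, -1.   ]]), 'force': array([-0.167,  0.658,  0.122]), 'torque': array([-0.013, -0.048,  0.031]), 'width': 85.61064807409964}
scene [[586.303   0.    323.499]
 [  0.    586.303 232.221]
 [  0.      0.      1.   ]] [[ 0.892 -0.453 -0.008]
 [-0.328 -0.634 -0.7  ]
 [ 0.312  0.627 -0.714]] [-605.953   43.458 1305.761]
top [[601.927   0.    314.451]
 [  0.    601.927 237.908]
 [  0.      0.      1.   ]] [[-0.029 -0.999  0.016]
 [-0.991  0.026 -0.135]
 [ 0.134 -0.019 -0.991]] [-322.073  519.354 1265.452]
[[395.671   0.    325.287]
 [  0.    395.671 234.291]
 [  0.      0.      1.   ]] [[  -0.001   -0.962   -0.273   70.151]
 [   1.      -0.001    0.001   -1.044]
 [  -0.001   -0.273    0.962 -142.064]
 [   0.       0.       0.       1.   ]]
```

View pics/scene0.png

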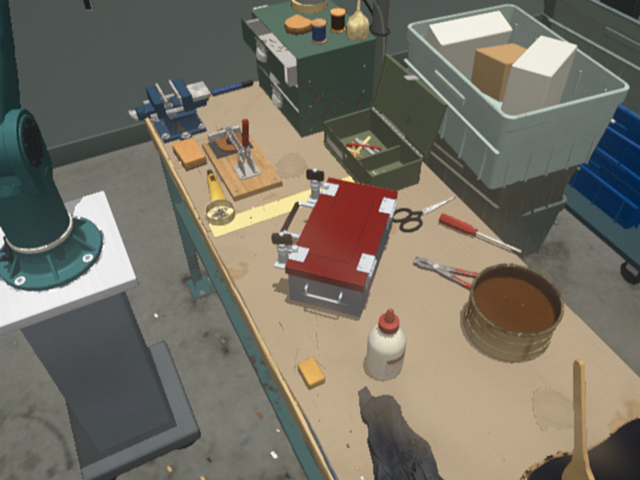

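View pics/top0.png

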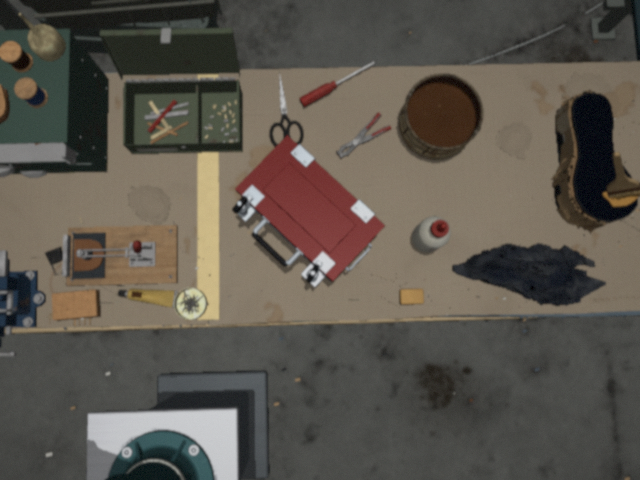

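View pics/wrist0.png

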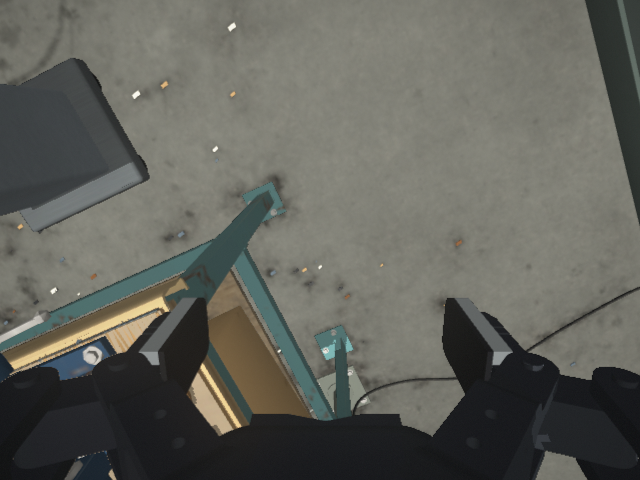

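```bash
python3 - <<'E'
import cv2
t=cv2.imread("pics/top0.png")[130:290,220:400]; cv2.imwrite("pics/topz.png",cv2.resize(t,None,fx=4,fy=3.75,interpolation=2)) 
t=cv2.imread("pics/scene0.png")[160:320,240:420]; cv2.imwrite("pics/scz.png",cv2.resize(t,None,fx=4,fy=3.75,interpolation=2)) 
E
```

```text
(no output)
```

View pics/topz.png

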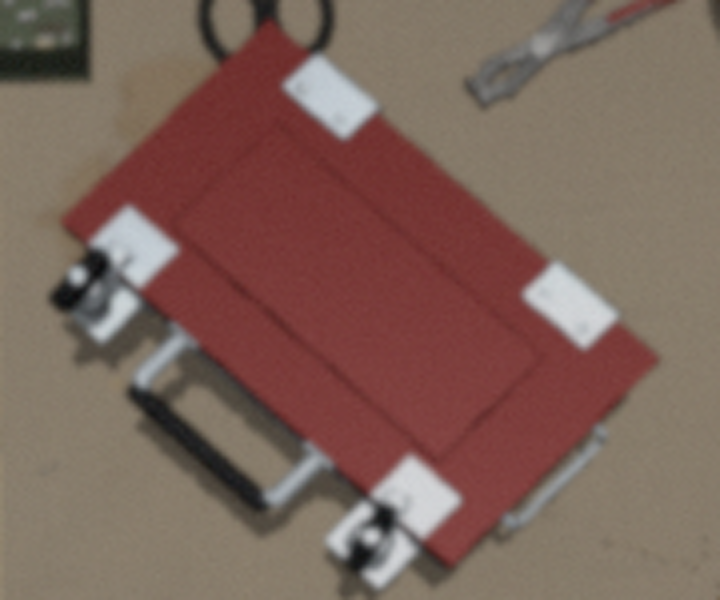

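View pics/scz.png

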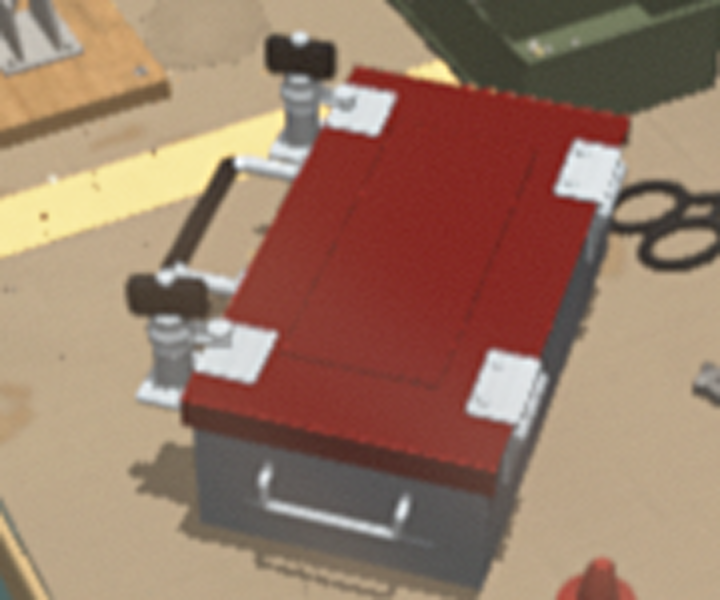

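```bash
cat > h.py <<'E'
import cv2,numpy as np
np.set_printoptions(precision=3,suppress=True)
def ray(c,u,v,z):
    d=c["R"].T@np.linalg.solve(c["mtx"],[u,v,1]); o=-c["R"].T@c["t"]
    return o+d*(z-o[2])/d[2]
def proj(c,X):
    p=c["mtx"]@(c["R"]@np.asarray(X,float)+c["t"]); return p[:2]/p[2]
E
python3 - <<'E'
from plant import env,cams
from h import *
for n in ["top","scene"]:
    c=cams.camera(n); im=c["color"].astype(int); b,g,r=im[...,0],im[...,1],im[...,2]
    m=((r>80)&(r-g>45)&(r-b>45)).astype(np.uint8)
    k,l,st,ce=cv2.connectedComponentsWithStats(m)
    i=1+np.argmax(st[1:,4]); cs,_=cv2.findContours((l==i).astype(np.uint8),0,2)
    cn=max(cs,key=cv2.contourArea)[:,0]
    W=np.array([ray(c,u,v,112)[:2] for u,v in cn],np.float32)
    R=cv2.minAreaRect(W); print(n,R); print(cv2.boxPoints(R))
    # black
    o=cams
# zoomed px positions
c=cams.camera("top")
z=lambda u,v:(220+u/4,130+v/3.75)
for nm,(u,v),h in [("nutL knob",(77,277),156),("nutR knob",(372,540),156),("hL",(138,393),104),("hR",(263,503),104)]:
    print(nm,ray(c,*z(u,v),h))
c=cams.camera("scene"); z=lambda u,v:(240+u/4,160+v/3.75)
for nm,(u,v),h in [("nutL knob",(300,40),158),("nutR knob",(166,280),158),("hL",(232,162),104),("hR",(170,265),104)]:
    print(nm,ray(c,*z(u,v),h))
E
```

```text
top ((564.8997802734375, -325.70159912109375), (277.2938232421875, 156.4136962890625), 44.771583557128906)
[[ 411.392 -367.828]
 [ 521.551 -478.869]
 [ 718.408 -283.576]
 [ 608.248 -172.534]]
scene ((562.31005859375, -327.1975402832031), (279.95703125, 157.2965545654297), 44.761688232421875)
[[ 407.539 -369.921]
 [ 518.3   -481.608]
 [ 717.082 -284.474]
 [ 606.32  -172.787]]
nutL knob [ 566.116 -187.176  156.   ]
nutR knob [ 423.317 -329.073  156.   ]
hL [ 510.994 -212.149  104.   ]
hR [ 448.882 -274.869  104.   ]
nutL knob [ 563.671 -191.281  158.   ]
nutR knob [ 422.575 -332.431  158.   ]
hL [ 511.085 -213.038  104.   ]
hR [ 447.668 -273.374  104.   ]
```

```bash
cat >> h.py <<'E'
import json
from scipy.spatial.transform import Rotation as Ro
def plan(s,P,R,vmax=45,wmax=0.145,nmax=5):
    """rows from measured pose to target pose, in tool axes"""
    p=np.array(s["tool_pos"],float); Rc=Ro.from_matrix(s["orientation"]); Rt=Ro.from_matrix(R)
    d=np.asarray(P,float)-p; w=(Rc.inv()*Rt).as_rotvec()
    n=max(int(np.ceil(np.linalg.norm(d)/vmax)),int(np.ceil(np.linalg.norm(w)/wmax)),1)
    out=[]
    for i in range(min(n,nmax)):
        a=(Rc*Ro.from_rotvec(w*i/n)).inv().apply(d/n); b=w/n
        out.append(dict(zip(["x","y","z","ax","ay","az"],[round(float(q),1) for q in a]+[round(float(q),3) for q in b])))
    print("remaining",d,"turn",w,"rows",n); 
    for o in out: print(json.dumps(o))
def down(yaw):  # tool y at world angle yaw(rad)
    c,s=np.cos(yaw),np.sin(yaw)
    return np.array([[-s,c,0],[c,s,0],[0,0,-1.]])
def st(s): print("t %.2f"%s["t"],"p",s["tool_pos"],"yaw",np.degrees(np.arctan2(s["orientation"][1,1],s["orientation"][0,1])),"z",s["orientation"][:,2],"w %.1f"%s["width"],"F",s["force"],"T",s["torque"],"q",s["joints"])
yb=np.arctan2(.705,.709)  # box y dir
bx=np.array([.705,-.709,0]); by=np.array([.709,.705,0])
NL=np.array([566.,-188.5,0]); NR=np.array([424.5,-330,0]); H=np.array([480.,-243.5,102])
E
python3 - <<'E'
from plant import env,cams
from h import *
s=env.observe(); st(s)
plan(s,[540,-150,290],down(yb-np.pi+0.1))
E
```

```text
t 0.35 p [297.398 660.993 231.02 ] yaw 65.7769713458155 z [-0.    -0.001 -1.   ] w 85.3 F [1.026 0.422 0.016] T [0.09  0.035 0.003] q [-1.242  0.591  0.048  1.609 -0.033  0.943 -0.034]
remaining [ 242.602 -810.993   58.98 ] turn [-0.    -0.001 -2.876] rows 20
{"x": -27.7, "y": -32.0, "z": -2.9, "ax": -0.0, "ay": -0.0, "az": -0.144}
{"x": -22.8, "y": -35.6, "z": -2.9, "ax": -0.0, "ay": -0.0, "az": -0.144}
{"x": -17.5, "y": -38.5, "z": -2.9, "ax": -0.0, "ay": -0.0, "az": -0.144}
{"x": -11.8, "y": -40.7, "z": -2.9, "ax": -0.0, "ay": -0.0, "az": -0.144}
{"x": -5.8, "y": -41.9, "z": -2.9, "ax": -0.0, "ay": -0.0, "az": -0.144}
```

```bash
python3 - <<'E'
from plant import env,cams
from h import *
s=env.observe()
plan(s,[425,260,290],down(np.radians(-30)))
E
```

```text
remaining [ 127.602 -400.993   58.98 ] turn [-0.     0.001  1.672] rows 12
{"x": -23.4, "y": -26.1, "z": -4.9, "ax": -0.0, "ay": 0.0, "az": 0.139}
{"x": -26.8, "y": -22.6, "z": -4.9, "ax": -0.0, "ay": 0.0, "az": 0.139}
{"x": -29.7, "y": -18.7, "z": -4.9, "ax": -0.0, "ay": 0.0, "az": 0.139}
{"x": -32.0, "y": -14.4, "z": -4.9, "ax": -0.0, "ay": 0.0, "az": 0.139}
{"x": -33.7, "y": -9.8, "z": -4.9, "ax": -0.0, "ay": 0.0, "az": 0.139}
```

Emit:
servo_tool([
  {"x":-23,"y":-26,"z":-8,"az":0.14,"hand":0},
  {"x":-27,"y":-23,"z":-8,"az":0.14,"hand":0},
  {"x":-30,"y":-19,"z":-8,"az":0.14,"hand":0},
  {"x":-32,"y":-14,"z":-8,"az":0.14,"hand":0},
  {"x":-34,"y":-10,"z":-8,"az":0.14,"hand":0},
])

```text
invalid input at $.moves[0]: expected keys x, y, z, ax, ay, az, hand
```

```bash
python3 - <<'E'
from plant import env,cams
from h import *
s=env.observe(); st(s)
plan(s,[425,260,290],down(np.radians(-30)))
E
```

```text
t 0.35 p [297.398 660.993 231.02 ] yaw 65.7769713458155 z [-0.    -0.001 -1.   ] w 85.3 F [1.026 0.422 0.016] T [0.09  0.035 0.003] q [-1.242  0.591  0.048  1.609 -0.033  0.943 -0.034]
remaining [ 127.602 -400.993   58.98 ] turn [-0.     0.001  1.672] rows 12
{"x": -23.4, "y": -26.1, "z": -4.9, "ax": -0.0, "ay": 0.0, "az": 0.139}
{"x": -26.8, "y": -22.6, "z": -4.9, "ax": -0.0, "ay": 0.0, "az": 0.139}
{"x": -29.7, "y": -18.7, "z": -4.9, "ax": -0.0, "ay": 0.0, "az": 0.139}
{"x": -32.0, "y": -14.4, "z": -4.9, "ax": -0.0, "ay": 0.0, "az": 0.139}
{"x": -33.7, "y": -9.8, "z": -4.9, "ax": -0.0, "ay": 0.0, "az": 0.139}
```

Emit:
servo_tool([
  {"x":-23,"y":-26,"z":-8,"ax":0,"ay":0,"az":0.14,"hand":0},
  {"x":-27,"y":-23,"z":-8,"ax":0,"ay":0,"az":0.14,"hand":0},
  {"x":-30,"y":-19,"z":-8,"ax":0,"ay":0,"az":0.14,"hand":0},
  {"x":-32,"y":-14,"z":-8,"ax":0,"ay":0,"az":0.14,"hand":0},
  {"x":-34,"y":-10,"z":-8,"ax":0,"ay":0,"az":0.14,"hand":0},
])

```text
t: 0.85
tool_pos: [345.7, 493.6, 269.6]
orientation: [[-0.418, 0.908, -0.004], [0.908, 0.418, 0.003], [0.005, -0.003, -1.0]]
force: [0.6, 0.2, 0.5]
width: 85.3
```

```bash
python3 - <<'E'
from plant import env,cams
from h import *
s=env.observe(); st(s)
plan(s,[425,260,290],down(np.radians(-30)),nmax=8)
E
```

```text
t 0.85 p [345.703 493.582 269.574] yaw 24.73911214891133 z [-0.004  0.003 -1.   ] w 85.3 F [0.556 0.192 0.485] T [-0.015 -0.052  0.004] q [-1.217  0.402  0.251  1.864 -0.132  0.89  -0.47 ]
remaining [  79.297 -233.582   20.426] turn [-0.005 -0.003  0.955] rows 7
{"x": -35.0, "y": -3.7, "z": -3.1, "ax": -0.001, "ay": -0.0, "az": 0.136}
{"x": -35.2, "y": 1.1, "z": -3.1, "ax": -0.001, "ay": -0.0, "az": 0.136}
{"x": -34.7, "y": 5.9, "z": -3.0, "ax": -0.001, "ay": -0.0, "az": 0.136}
{"x": -33.6, "y": 10.6, "z": -3.0, "ax": -0.001, "ay": -0.0, "az": 0.136}
{"x": -31.9, "y": 15.1, "z": -3.0, "ax": -0.001, "ay": -0.0, "az": 0.136}
{"x": -29.5, "y": 19.2, "z": -3.0, "ax": -0.001, "ay": -0.0, "az": 0.136}
{"x": -26.6, "y": 23.1, "z": -2.9, "ax": -0.001, "ay": -0.0, "az": 0.136}
```

Emit:
servo_tool([
  {"x":-38,"y":-4,"z":-4,"ax":0,"ay":0,"az":0.145,"hand":0},
  {"x":-38,"y":1,"z":-4,"ax":0,"ay":0,"az":0.145,"hand":0},
  {"x":-37,"y":6,"z":-4,"ax":0,"ay":0,"az":0.145,"hand":0},
  {"x":-36,"y":11,"z":-4,"ax":0,"ay":0,"az":0.145,"hand":0},
  {"x":-34,"y":16,"z":-4,"ax":0,"ay":0,"az":0.145,"hand":0},
])

```text
t: 1.35
tool_pos: [402.6, 306.4, 291.2]
orientation: [[0.313, 0.95, -0.002], [0.95, -0.313, 0.008], [0.007, -0.004, -1.0]]
force: [1.1, 0.7, 0.1]
width: 85.2
```

```bash
python3 - <<'E'
from plant import env,cams
from h import *
s=env.observe(); st(s)
plan(s,[530,-150,290],down(yb-np.pi+0.1),nmax=15)
E
```

```text
t 1.35 p [402.553 306.428 291.221] yaw -18.258765122763734 z [-0.002  0.008 -1.   ] w 85.2 F [1.123 0.684 0.136] T [-0.07  -0.035 -0.039] q [-1.135  0.261  0.492  2.049 -0.17   0.866 -0.865]
remaining [ 127.447 -456.428   -1.221] turn [-0.009 -0.     1.94 ] rows 14
{"x": -28.1, "y": 18.9, "z": -0.2, "ax": -0.001, "ay": -0.0, "az": 0.139}
{"x": -25.2, "y": 22.6, "z": -0.2, "ax": -0.001, "ay": -0.0, "az": 0.139}
{"x": -21.9, "y": 25.8, "z": -0.2, "ax": -0.001, "ay": -0.0, "az": 0.139}
{"x": -18.1, "y": 28.6, "z": -0.1, "ax": -0.001, "ay": -0.0, "az": 0.139}
{"x": -14.0, "y": 30.8, "z": -0.1, "ax": -0.001, "ay": -0.0, "az": 0.139}
{"x": -9.6, "y": 32.5, "z": -0.1, "ax": -0.001, "ay": -0.0, "az": 0.139}
{"x": -5.0, "y": 33.5, "z": -0.1, "ax": -0.001, "ay": -0.0, "az": 0.139}
{"x": -0.3, "y": 33.8, "z": -0.0, "ax": -0.001, "ay": -0.0, "az": 0.139}
{"x": 4.4, "y": 33.6, "z": -0.0, "ax": -0.001, "ay": -0.0, "az": 0.139}
{"x": 8.9, "y": 32.6, "z": -0.0, "ax": -0.001, "ay": -0.0, "az": 0.139}
{"x": 13.4, "y": 31.1, "z": 0.0, "ax": -0.001, "ay": -0.0, "az": 0.139}
{"x": 17.5, "y": 29.0, "z": 0.0, "ax": -0.001, "ay": -0.0, "az": 0.139}
{"x": 21.4, "y": 26.2, "z": 0.1, "ax": -0.001, "ay": -0.0, "az": 0.139}
{"x": 24.8, "y": 23.0, "z": 0.1, "ax": -0.001, "ay": -0.0, "az": 0.139}
```

Emit:
servo_tool([
  {"x":-30,"y":20,"z":0,"ax":0,"ay":0,"az":0.145,"hand":0.3},
  {"x":-27,"y":24,"z":0,"ax":0,"ay":0,"az":0.145,"hand":0.3},
  {"x":-23,"y":27,"z":0,"ax":0,"ay":0,"az":0.145,"hand":0.3},
  {"x":-19,"y":30,"z":0,"ax":0,"ay":0,"az":0.145,"hand":0.3},
  {"x":-15,"y":33,"z":0,"ax":0,"ay":0,"az":0.145,"hand":0.3},
])

```text
t: 1.85
tool_pos: [448.4, 125.5, 291.9]
orientation: [[0.876, 0.482, 0.002], [0.482, -0.876, 0.013], [0.008, -0.01, -1.0]]
force: [0.7, -0.0, -0.1]
width: 60.0
```

```bash
python3 - <<'E'
from plant import env,cams
from h import *
s=env.observe(); st(s)
plan(s,[530,-150,290],down(yb-np.pi+0.1),nmax=15)
E
```

```text
t 1.85 p [448.38  125.527 291.852] yaw -61.20736697667238 z [ 0.002  0.013 -1.   ] w 60.0 F [ 0.692 -0.02  -0.11 ] T [-0.058 -0.037 -0.028] q [-0.975  0.223  0.735  2.133 -0.215  0.849 -1.179]
remaining [  81.62  -275.527   -1.852] turn [-0.014 -0.001  1.191] rows 9
{"x": -6.8, "y": 31.2, "z": -0.2, "ax": -0.002, "ay": -0.0, "az": 0.132}
{"x": -2.6, "y": 31.8, "z": -0.1, "ax": -0.002, "ay": -0.0, "az": 0.132}
{"x": 1.6, "y": 31.9, "z": -0.1, "ax": -0.002, "ay": -0.0, "az": 0.132}
{"x": 5.8, "y": 31.4, "z": -0.0, "ax": -0.002, "ay": -0.0, "az": 0.132}
{"x": 9.9, "y": 30.4, "z": 0.0, "ax": -0.002, "ay": -0.0, "az": 0.132}
{"x": 13.8, "y": 28.8, "z": 0.1, "ax": -0.002, "ay": -0.0, "az": 0.132}
{"x": 17.5, "y": 26.7, "z": 0.1, "ax": -0.002, "ay": -0.0, "az": 0.132}
{"x": 20.9, "y": 24.2, "z": 0.1, "ax": -0.002, "ay": -0.0, "az": 0.132}
{"x": 23.9, "y": 21.2, "z": 0.2, "ax": -0.002, "ay": -0.0, "az": 0.132}
```

Emit:
servo_tool([
  {"x":-7,"y":34,"z":0,"ax":0,"ay":0,"az":0.145,"hand":0.3},
  {"x":-2,"y":34,"z":0,"ax":0,"ay":0,"az":0.145,"hand":0.3},
  {"x":3,"y":34,"z":0,"ax":0,"ay":0,"az":0.145,"hand":0.3},
  {"x":8,"y":33,"z":0,"ax":0,"ay":0,"az":0.145,"hand":0.3},
  {"x":12,"y":32,"z":0,"ax":0,"ay":0,"az":0.145,"hand":0.3},
])

```text
t: 2.35
tool_pos: [497.9, -45.0, 291.2]
orientation: [[0.97, -0.245, 0.006], [-0.245, -0.969, 0.017], [0.002, -0.018, -1.0]]
force: [0.7, 0.4, 0.4]
width: 59.6
```

```bash
python3 - <<'E'
from plant import env,cams
from h import *
s=env.observe(); st(s)
P=NL-10*bx+[0,0,250]
plan(s,P,down(yb-np.pi+0.1),nmax=15)
E
```

```text
t 2.35 p [497.911 -45.017 291.242] yaw -104.16685986652247 z [ 0.006  0.017 -1.   ] w 59.6 F [0.746 0.41  0.412] T [-0.008 -0.042 -0.048] q [-0.715  0.334  0.935  2.072 -0.368  0.898 -1.39 ]
remaining [  61.039 -136.393  -41.242] turn [-0.018  0.002  0.441] rows 4
{"x": 23.1, "y": 29.5, "z": 9.8, "ax": -0.005, "ay": 0.001, "az": 0.11}
{"x": 26.2, "y": 26.7, "z": 10.0, "ax": -0.005, "ay": 0.001, "az": 0.11}
{"x": 29.0, "y": 23.6, "z": 10.1, "ax": -0.005, "ay": 0.001, "az": 0.11}
{"x": 31.4, "y": 20.3, "z": 10.2, "ax": -0.005, "ay": 0.001, "az": 0.11}
```

Emit:
servo_tool([
  {"x":23,"y":30,"z":8,"ax":-0.005,"ay":0,"az":0.11,"hand":0.3},
  {"x":26,"y":27,"z":10,"ax":-0.005,"ay":0,"az":0.11,"hand":0.3},
  {"x":29,"y":24,"z":10,"ax":-0.005,"ay":0,"az":0.11,"hand":0.3},
  {"x":31,"y":20,"z":10,"ax":-0.005,"ay":0,"az":0.11,"hand":0.3},
  {"x":0,"y":0,"z":0,"ax":0,"ay":0,"az":0,"hand":0.3},
])

```text
t: 2.85
tool_pos: [560.9, -192.0, 251.9]
orientation: [[0.758, -0.652, 0.002], [-0.652, -0.758, -0.003], [0.003, 0.001, -1.0]]
force: [0.3, 1.2, 0.5]
width: 59.5
```

```bash
cat >> h.py <<'E'
def wcam(env,cams):
    s=env.observe(); c=cams.camera("wrist"); T=np.eye(4); T[:3,:3]=s["orientation"]; T[:3,3]=s["tool_pos"]
    M=np.linalg.inv(T@c["tool_from_camera"]); c["R"]=M[:3,:3]; c["t"]=M[:3,3]; return s,c
E
python3 - <<'E'
from plant import env,cams
from h import *
s,c=wcam(env,cams); st(s); cv2.imwrite("pics/w1.png",c["color"])
print(proj(c,NL+[0,0,156]),proj(c,NL+20*bx+[0,0,156]),proj(c,H),proj(c,NR+[0,0,156]))
E
```

```text
t 2.85 p [ 560.885 -191.997  251.909] yaw -130.70124440897877 z [ 0.002 -0.003 -1.   ] w 59.5 F [0.278 1.183 0.541] T [-0.013  0.024 -0.007] q [-0.391  0.566  0.953  1.923 -0.567  0.945 -1.446]
[313.855 233.727] [316.116 202.298] [442.078 251.398] [628.32  256.193]
```

View pics/w1.png

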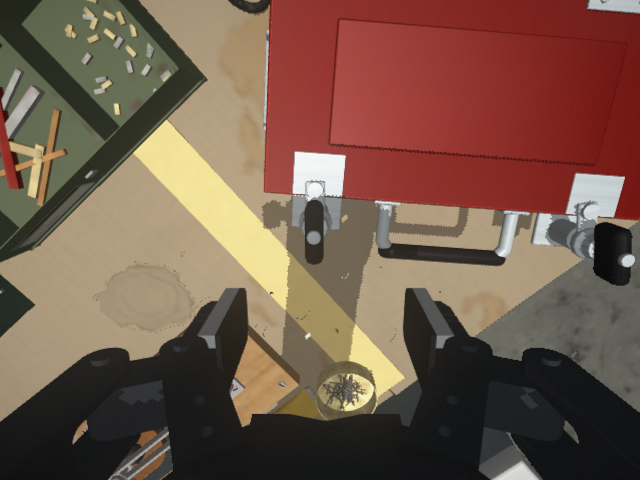

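```bash
python3 - <<'E'
from plant import env,cams
from h import *
im=cv2.imread("pics/w1.png"); s,c=wcam(env,cams)
def wing(u0,u1,v0,v1,thr=48):
    roi=im[v0:v1,u0:u1].max(axis=2); m=(roi<thr).astype(np.uint8); m=cv2.morphologyEx(m,cv2.MORPH_CLOSE,np.ones((13,13)))
    cs,_=cv2.findContours(m,0,2); cn=max(cs,key=cv2.contourArea)[:,0]+[u0,v0]
    print(cv2.minAreaRect(cn.astype(np.float32)))
    W=np.array([ray(c,u,v,156)[:2] for u,v in cn],np.float32); R=cv2.minAreaRect(W); print(R)
    B=cv2.boxPoints(R); e=[B[1]-B[0],B[2]-B[1]]; e=max(e,key=np.linalg.norm); print("wing dir",np.degrees(np.arctan2(e[1],e[0])))
wing(290,340,190,275)
wing(585,640,215,290)
# box direction: lid front edge from z=112
for u,v in [(266,192),(560,209),(380,252),(506,259),(314,237),(627,260)]: print(u,v,ray(c,u,v,112),ray(c,u,v,104),ray(c,u,v,158))
E
```

```text
((319.0, 241.5), (6.0, 39.0), -0.0)
((559.1762084960938, -184.80564880371094), (3.7855467796325684, 25.60542869567871), 49.30043411254883)
wing dir -40.699574
((611.9076538085938, 255.6001739501953), (37.21854019165039, 66.87545776367188), 1.4688007831573486)
((430.7803955078125, -319.4526062011719), (23.389062881469727, 48.246002197265625), 59.90993118286133)
wing dir -30.090094
266 192 [ 602.647 -171.025  112.   ] [ 602.406 -169.213  104.   ] [ 604.029 -181.446  158.   ]
560 209 [ 454.505 -324.956  112.   ] [ 450.063 -327.509  104.   ] [ 480.046 -310.274  158.   ]
380 252 [ 513.761 -205.078  112.   ] [ 510.999 -204.231  104.   ] [ 529.639 -209.945  158.   ]
506 259 [ 447.705 -273.759  112.   ] [ 443.07 -274.86  104.  ] [ 474.355 -267.426  158.   ]
314 237 [ 554.781 -175.147  112.   ] [ 553.183 -173.451  104.   ] [ 563.969 -184.895  158.   ]
627 260 [ 387.793 -342.575  112.   ] [ 381.459 -345.628  104.   ] [ 424.213 -325.019  158.   ]
```

```bash
python3 - <<'E'
import cv2
im=cv2.imread("pics/w1.png"); t=im[170:280,250:350]; cv2.imwrite("pics/w1z.png",cv2.resize(t,None,fx=5.4,fy=5.4,interpolation=2))
E
```

```text
(no output)
```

View pics/w1z.png

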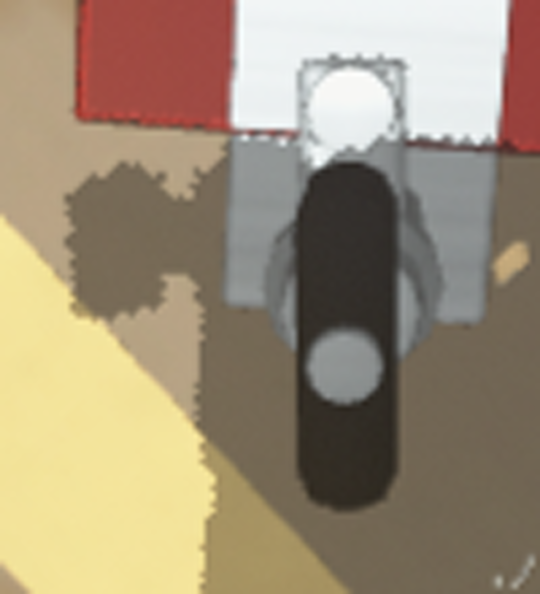

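Emit:
servo_tool([
  {"x":0,"y":-7,"z":10,"ax":0,"ay":0,"az":0,"hand":0.4},
  {"x":0,"y":0,"z":25,"ax":0,"ay":0,"az":0,"hand":0.4},
  {"x":0,"y":0,"z":25,"ax":0,"ay":0,"az":0,"hand":0.4},
  {"x":0,"y":0,"z":15,"ax":0,"ay":0,"az":0,"hand":0.4},
  {"x":0,"y":0,"z":0,"ax":0,"ay":0,"az":0,"hand":0.4},
])

```text
t: 3.45
tool_pos: [566.3, -171.0, 174.6]
orientation: [[0.771, -0.637, 0.004], [-0.637, -0.771, 0.011], [-0.004, -0.011, -1.0]]
force: [0.1, -0.6, -0.0]
width: 51.0
```

```bash
python3 - <<'E'
from plant import env,cams
from h import *
s,c=wcam(env,cams); st(s); cv2.imwrite("pics/w2.png",c["color"])
a=s["orientation"]
for x in (-20,0,20): print(proj(c,s["tool_pos"]+a[:,0]*x+[0,0,156-s["tool_pos"][2]]))
E
```

```text
t 3.45 p [ 566.314 -170.956  174.63 ] yaw -129.54508797879134 z [ 0.004  0.011 -1.   ] w 51.0 F [ 0.138 -0.564 -0.027] T [-0.007 -0.027  0.048] q [-0.342  0.645  0.842  1.987 -0.681  0.816 -1.367]
[323.311 325.267]
[323.207 284.155]
[323.097 240.375]
```

View pics/w2.png

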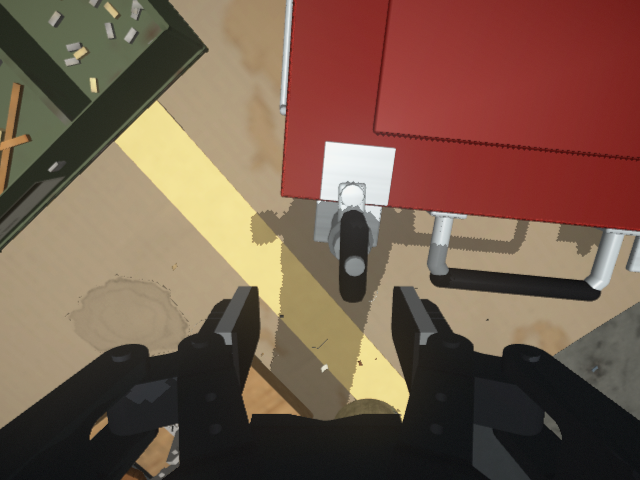

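Emit:
servo_tool([
  {"x":4,"y":5,"z":0,"ax":-0.006,"ay":0,"az":0.01,"hand":0.4},
  {"x":4,"y":5,"z":0,"ax":-0.006,"ay":0,"az":0.01,"hand":0.4},
  {"x":2,"y":3,"z":0,"ax":0,"ay":0,"az":0,"hand":0.4},
  {"x":0,"y":0,"z":0,"ax":0,"ay":0,"az":0,"hand":0.4},
])

```text
t: 3.9
tool_pos: [568.2, -189.6, 178.8]
orientation: [[0.758, -0.652, 0.002], [-0.652, -0.758, -0.002], [0.003, -0.0, -1.0]]
force: [0.1, -0.2, 0.1]
width: 51.5
```

```bash
python3 - <<'E'
from plant import env,cams
from h import *
s,c=wcam(env,cams); st(s); cv2.imwrite("pics/w3.png",c["color"]); cv2.imwrite("pics/w3z.png",cv2.resize(c["color"][160:360,220:440],None,fx=3,fy=3))
a=s["orientation"]
for x in (-20,0,20): print((proj(c,s["tool_pos"]+a[:,0]*x+[0,0,156-s["tool_pos"][2]])-[220,160])*3)
plan(s,NL+[0,0,174],down(np.radians(-130.7)))
E
```

```text
t 3.90 p [ 568.173 -189.621  178.841] yaw -130.71829251657707 z [ 0.002 -0.002 -1.   ] w 51.5 F [ 0.074 -0.159  0.112] T [0.008 0.036 0.   ] q [-0.325  0.653  0.857  1.969 -0.672  0.827 -1.371]
[308.792 483.238]
[308.453 362.364]
[308.092 233.832]
remaining [-2.173  1.121 -4.841] turn [-0.    -0.003 -0.   ] rows 1
{"x": -2.4, "y": 0.6, "z": 4.8, "ax": -0.0, "ay": -0.003, "az": -0.0}
```

View pics/w3z.png

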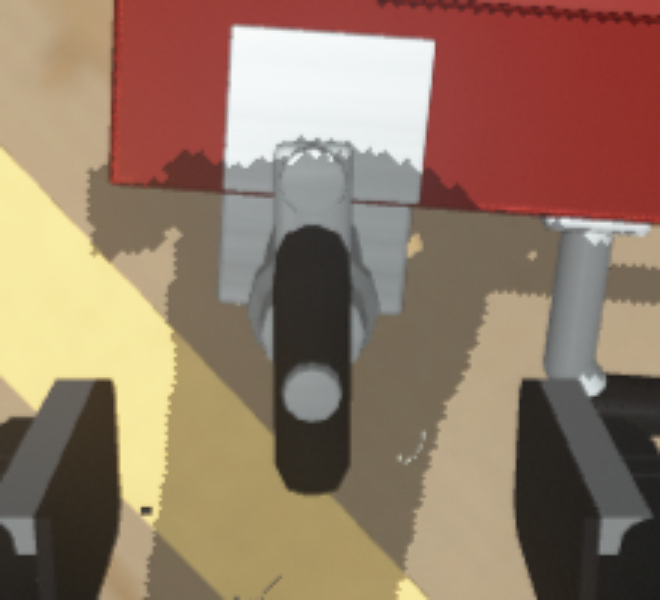

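Emit:
servo_tool([
  {"x":-2,"y":0,"z":8,"ax":0,"ay":0,"az":0,"hand":0.4},
  {"x":0,"y":0,"z":8,"ax":0,"ay":0,"az":0,"hand":0.4},
  {"x":0,"y":0,"z":8,"ax":0,"ay":0,"az":0,"hand":0.4},
  {"x":0,"y":0,"z":0,"ax":0,"ay":0,"az":0,"hand":0.4},
])

```text
t: 4.35
tool_pos: [566.6, -187.7, 152.8]
orientation: [[0.758, -0.652, 0.003], [-0.652, -0.758, -0.001], [0.002, -0.001, -1.0]]
force: [0.4, 0.4, 0.1]
width: 51.3
```

```bash
python3 - <<'E'
from plant import env,cams
from h import *
s=env.observe(); st(s)
plan(s,np.array([566.5,-188.4,134]),down(np.radians(-130.7)),vmax=8)
E
```

```text
t 4.35 p [ 566.571 -187.664  152.84 ] yaw -130.7137557109831 z [ 0.003 -0.001 -1.   ] w 51.3 F [0.389 0.446 0.086] T [-0.016  0.045 -0.06 ] q [-0.302  0.679  0.819  1.99  -0.711  0.781 -1.342]
remaining [ -0.071  -0.736 -18.84 ] turn [-0.001 -0.002 -0.   ] rows 3
{"x": 0.1, "y": 0.2, "z": 6.3, "ax": -0.0, "ay": -0.001, "az": -0.0}
{"x": 0.1, "y": 0.2, "z": 6.3, "ax": -0.0, "ay": -0.001, "az": -0.0}
{"x": 0.1, "y": 0.2, "z": 6.3, "ax": -0.0, "ay": -0.001, "az": -0.0}
```

Emit:
servo_tool([
  {"x":0,"y":0,"z":7,"ax":0,"ay":0,"az":0,"hand":0.4},
  {"x":0,"y":0,"z":7,"ax":0,"ay":0,"az":0,"hand":0.4},
  {"x":0,"y":0,"z":4,"ax":0,"ay":0,"az":0,"hand":0.6},
  {"x":0,"y":0,"z":0,"ax":0,"ay":0,"az":0,"hand":0.72},
  {"x":0,"y":0,"z":0,"ax":0,"ay":0,"az":0,"hand":0.72},
])

```text
t: 4.85
tool_pos: [566.3, -187.5, 132.3]
orientation: [[0.758, -0.652, 0.001], [-0.652, -0.758, -0.0], [0.001, -0.001, -1.0]]
force: [0.1, 0.9, 0.9]
width: 24.0
```

```bash
python3 - <<'E'
from plant import env,cams
from h import *
s,c=wcam(env,cams); st(s); cv2.imwrite("pics/w4.png",c["color"]); cv2.imwrite("pics/w4z.png",cv2.resize(c["color"][180:380,220:440],None,fx=3,fy=3))
plan(s,np.array([566.5,-188.4,134]),down(np.radians(-130.7)),vmax=8)
E
```

```text
t 4.85 p [ 566.296 -187.475  132.272] yaw -130.70423472639308 z [ 0.001 -0.    -1.   ] w 24.0 F [0.135 0.865 0.875] T [-0.021 -0.009 -0.01 ] q [-0.282  0.703  0.79   2.002 -0.741  0.748 -1.318]
remaining [ 0.204 -0.925  1.728] turn [-0.001 -0.001 -0.   ] rows 1
{"x": 0.8, "y": 0.6, "z": -1.7, "ax": -0.001, "ay": -0.001, "az": -0.0}
```

View pics/w4z.png

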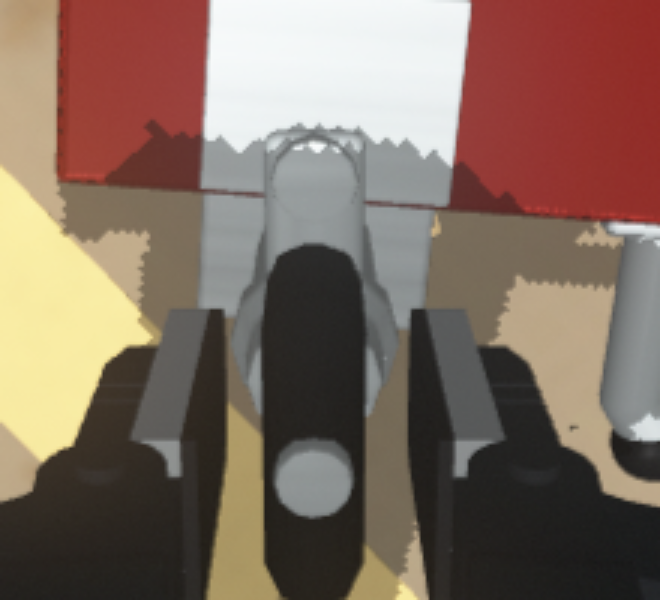

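Emit:
servo_tool([
  {"x":0,"y":0,"z":0,"ax":0,"ay":0,"az":0,"hand":0.85},
  {"x":0,"y":0,"z":0,"ax":0,"ay":0,"az":0,"hand":1},
  {"x":0,"y":0,"z":0,"ax":0,"ay":0,"az":0,"hand":1},
  {"x":0,"y":0,"z":0,"ax":0,"ay":0,"az":0,"hand":1},
])

```text
t: 5.3
tool_pos: [566.7, -187.4, 133.1]
orientation: [[0.758, -0.652, 0.002], [-0.652, -0.758, -0.0], [0.002, -0.001, -1.0]]
force: [0.4, 0.4, -0.4]
width: 10.6
```

```bash
python3 - <<'E'
from plant import env,cams
from h import *
s=env.observe(); st(s)
E
```

```text
t 5.30 p [ 566.749 -187.35   133.065] yaw -130.67153161518223 z [ 0.002 -0.    -1.   ] w 10.6 F [ 0.353  0.443 -0.413] T [-0.016 -0.027  0.047] q [-0.283  0.702  0.79   2.001 -0.741  0.748 -1.318]
```

Emit:
servo_tool([
  {"x":0,"y":0,"z":0,"ax":0,"ay":0,"az":-0.06,"hand":1},
  {"x":0,"y":0,"z":0,"ax":0,"ay":0,"az":-0.1,"hand":1},
  {"x":0,"y":0,"z":0,"ax":0,"ay":0,"az":-0.1,"hand":1},
  {"x":0,"y":0,"z":0,"ax":0,"ay":0,"az":-0.1,"hand":1},
])

```text
t: 5.7
tool_pos: [567.0, -187.0, 133.1]
orientation: [[0.943, -0.332, 0.003], [-0.332, -0.943, -0.001], [0.003, -0.0, -1.0]]
force: [0.2, 0.2, -1.3]
width: 10.8
```

```bash
python3 - <<'E'
from plant import env,cams
from h import *
s=env.observe(); st(s)
plan(s,np.array([566.7,-187.4,133]),down(np.radians(-130.7)+1.42),wmax=.1,nmax=12)
E
```

```text
t 5.70 p [ 566.978 -186.994  133.053] yaw -109.38157781843799 z [ 0.003 -0.001 -1.   ] w 10.8 F [ 0.159  0.187 -1.255] T [ 0.09  -0.007 -0.103] q [-0.226  0.665  0.69   1.999 -0.651  0.706 -1.034]
remaining [-0.278 -0.406 -0.053] turn [ 0.001 -0.002 -1.048] rows 11
{"x": -0.0, "y": 0.0, "z": 0.0, "ax": 0.0, "ay": -0.0, "az": -0.095}
{"x": -0.0, "y": 0.0, "z": 0.0, "ax": 0.0, "ay": -0.0, "az": -0.095}
{"x": -0.0, "y": 0.0, "z": 0.0, "ax": 0.0, "ay": -0.0, "az": -0.095}
{"x": -0.0, "y": 0.0, "z": 0.0, "ax": 0.0, "ay": -0.0, "az": -0.095}
{"x": -0.0, "y": 0.0, "z": 0.0, "ax": 0.0, "ay": -0.0, "az": -0.095}
{"x": -0.0, "y": 0.0, "z": 0.0, "ax": 0.0, "ay": -0.0, "az": -0.095}
{"x": -0.0, "y": 0.0, "z": 0.0, "ax": 0.0, "ay": -0.0, "az": -0.095}
{"x": -0.0, "y": 0.0, "z": 0.0, "ax": 0.0, "ay": -0.0, "az": -0.095}
{"x": -0.0, "y": 0.0, "z": 0.0, "ax": 0.0, "ay": -0.0, "az": -0.095}
{"x": -0.0, "y": 0.0, "z": 0.0, "ax": 0.0, "ay": -0.0, "az": -0.095}
{"x": -0.0, "y": 0.0, "z": 0.0, "ax": 0.0, "ay": -0.0, "az": -0.095}
```

Excellent: position steady, torque ≈ 0.1 N·m as expected.

Emit:
servo_tool([
  {"x":0,"y":0,"z":0,"ax":0,"ay":0,"az":-0.1,"hand":1},
  {"x":0,"y":0,"z":0,"ax":0,"ay":0,"az":-0.1,"hand":1},
  {"x":0,"y":0,"z":0,"ax":0,"ay":0,"az":-0.1,"hand":1},
  {"x":0,"y":0,"z":0,"ax":0,"ay":0,"az":-0.1,"hand":1},
  {"x":0,"y":0,"z":0,"ax":0,"ay":0,"az":-0.1,"hand":1},
])

```text
t: 6.2
tool_pos: [567.0, -186.3, 133.0]
orientation: [[0.984, 0.179, 0.003], [0.179, -0.984, 0.001], [0.003, 0.0, -1.0]]
force: [0.5, -0.1, -0.9]
width: 10.7
```

Emit:
servo_tool([
  {"x":0,"y":0,"z":0,"ax":0,"ay":0,"az":-0.1,"hand":1},
  {"x":0,"y":0,"z":0,"ax":0,"ay":0,"az":-0.1,"hand":1},
  {"x":0,"y":0,"z":0,"ax":0,"ay":0,"az":-0.1,"hand":1},
  {"x":0,"y":0,"z":0,"ax":0,"ay":0,"az":-0.1,"hand":1},
  {"x":0,"y":0,"z":0,"ax":0,"ay":0,"az":-0.1,"hand":1},
])

```text
t: 6.7
tool_pos: [566.7, -185.7, 133.0]
orientation: [[0.766, 0.643, 0.003], [0.643, -0.766, 0.002], [0.004, 0.001, -1.0]]
force: [-0.2, 0.4, -0.3]
width: 10.6
```

```bash
python3 - <<'E'
from plant import env,cams
from h import *
s,c=wcam(env,cams); st(s); cv2.imwrite("pics/w5.png",c["color"])
plan(s,np.array([566.7,-187.4,133]),down(np.radians(-130.7)+1.42),wmax=.1,nmax=12)
E
```

```text
t 6.70 p [ 566.75  -185.746  133.03 ] yaw -49.99090961532657 z [ 0.003  0.002 -1.   ] w 10.6 F [-0.177  0.363 -0.347] T [ 0.105  0.035 -0.108] q [-0.039  0.592  0.4    1.992 -0.383  0.628 -0.259]
remaining [-0.05  -1.654 -0.03 ] turn [ 0.001 -0.004 -0.011] rows 1
{"x": -1.1, "y": 1.2, "z": 0.0, "ax": 0.001, "ay": -0.004, "az": -0.011}
```

View pics/w5.png

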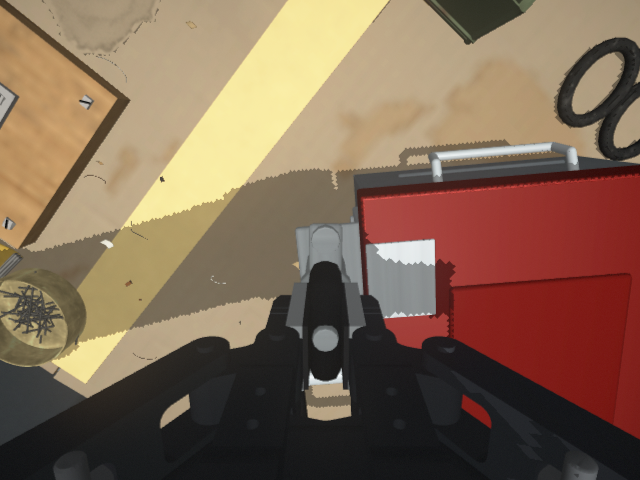

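Emit:
servo_tool([
  {"x":0,"y":0,"z":0,"ax":0,"ay":0,"az":-0.05,"hand":1},
  {"x":0,"y":0,"z":0,"ax":0,"ay":0,"az":0,"hand":0.5},
  {"x":0,"y":0,"z":0,"ax":0,"ay":0,"az":0,"hand":0.5},
  {"x":0,"y":0,"z":-10,"ax":0,"ay":0,"az":0,"hand":0.4},
  {"x":0,"y":0,"z":-25,"ax":0,"ay":0,"az":0,"hand":0.4},
])

```text
t: 7.25
tool_pos: [564.2, -185.7, 166.6]
orientation: [[0.736, 0.677, -0.003], [0.677, -0.736, 0.003], [0.0, -0.004, -1.0]]
force: [0.7, -0.4, -0.6]
width: 51.4
```

```bash
python3 - <<'E'
from plant import env,cams
from h import *
s=env.observe(); st(s)
plan(s,NR+[0,0,225],down(np.radians(-129)),wmax=.145,nmax=12)
E
```

```text
t 7.25 p [ 564.194 -185.717  166.649] yaw -47.41661916673602 z [-0.003  0.003 -1.   ] w 51.4 F [ 0.678 -0.369 -0.638] T [-0.021 -0.015  0.018] q [-0.055  0.544  0.42   1.973 -0.339  0.696 -0.252]
remaining [-139.694 -144.283   58.351] turn [-0.004  0.003  1.424] rows 10
{"x": -20.0, "y": 1.1, "z": -5.8, "ax": -0.0, "ay": 0.0, "az": 0.142}
{"x": -19.7, "y": 4.0, "z": -5.8, "ax": -0.0, "ay": 0.0, "az": 0.142}
{"x": -18.9, "y": 6.7, "z": -5.8, "ax": -0.0, "ay": 0.0, "az": 0.142}
{"x": -17.8, "y": 9.4, "z": -5.9, "ax": -0.0, "ay": 0.0, "az": 0.142}
{"x": -16.3, "y": 11.8, "z": -5.9, "ax": -0.0, "ay": 0.0, "az": 0.142}
{"x": -14.4, "y": 14.0, "z": -5.9, "ax": -0.0, "ay": 0.0, "az": 0.142}
{"x": -12.3, "y": 15.9, "z": -5.9, "ax": -0.0, "ay": 0.0, "az": 0.142}
{"x": -9.9, "y": 17.5, "z": -5.9, "ax": -0.0, "ay": 0.0, "az": 0.142}
{"x": -7.3, "y": 18.7, "z": -5.8, "ax": -0.0, "ay": 0.0, "az": 0.142}
{"x": -4.6, "y": 19.5, "z": -5.8, "ax": -0.0, "ay": 0.0, "az": 0.142}
```

Emit:
servo_tool([
  {"x":-20,"y":1,"z":-14,"ax":0,"ay":0,"az":0.14,"hand":0.4},
  {"x":-20,"y":4,"z":-14,"ax":0,"ay":0,"az":0.14,"hand":0.4},
  {"x":-19,"y":7,"z":-12,"ax":0,"ay":0,"az":0.14,"hand":0.4},
  {"x":-18,"y":9,"z":-8,"ax":0,"ay":0,"az":0.14,"hand":0.4},
  {"x":-16,"y":12,"z":-8,"ax":0,"ay":0,"az":0.14,"hand":0.4},
])

```text
t: 7.75
tool_pos: [496.8, -258.5, 230.7]
orientation: [[1.0, 0.018, 0.008], [0.018, -1.0, 0.003], [0.008, -0.003, -1.0]]
force: [-0.7, 0.1, 0.5]
width: 51.4
```

Emit:
servo_tool([
  {"x":-14,"y":14,"z":0,"ax":0,"ay":0,"az":0.14,"hand":0.4},
  {"x":-12,"y":16,"z":0,"ax":0,"ay":0,"az":0.14,"hand":0.4},
  {"x":-10,"y":18,"z":0,"ax":0,"ay":0,"az":0.14,"hand":0.4},
  {"x":-7,"y":19,"z":0,"ax":0,"ay":0,"az":0.14,"hand":0.4},
  {"x":-5,"y":20,"z":0,"ax":0,"ay":0,"az":0.14,"hand":0.4},
])

```text
t: 8.25
tool_pos: [424.6, -334.2, 236.2]
orientation: [[0.754, -0.657, 0.019], [-0.657, -0.754, 0.0], [0.014, -0.013, -1.0]]
force: [0.0, -0.6, 0.2]
width: 51.4
```

```bash
python3 - <<'E'
from plant import env,cams
from h import *
s=env.observe(); st(s)
plan(s,NR+[0,0,215],down(np.radians(-129)),wmax=.145,nmax=12)
E
```

```text
t 8.25 p [ 424.613 -334.223  236.229] yaw -131.08091722215082 z [ 0.019  0.    -1.   ] w 51.4 F [ 0.011 -0.62   0.178] T [0.018 0.033 0.052] q [-0.061  0.486  0.905  2.056 -0.539  0.833 -1.127]
remaining [ -0.113   4.223 -21.229] turn [-0.012 -0.014 -0.036] rows 1
{"x": -3.2, "y": -2.8, "z": 21.2, "ax": -0.012, "ay": -0.014, "az": -0.036}
```

Emit:
servo_tool([
  {"x":0,"y":0,"z":0,"ax":-0.012,"ay":-0.014,"az":0,"hand":0.4},
  {"x":0,"y":-2,"z":10,"ax":0,"ay":0,"az":0,"hand":0.4},
  {"x":0,"y":-1,"z":10,"ax":0,"ay":0,"az":0,"hand":0.4},
  {"x":0,"y":0,"z":10,"ax":0,"ay":0,"az":0,"hand":0.4},
  {"x":0,"y":0,"z":0,"ax":0,"ay":0,"az":0,"hand":0.4},
])

```text
t: 8.75
tool_pos: [427.1, -331.7, 205.3]
orientation: [[0.754, -0.657, 0.002], [-0.657, -0.754, 0.0], [0.001, -0.001, -1.0]]
force: [-0.1, -0.3, -0.6]
width: 51.2
```

```bash
python3 - <<'E'
from plant import env,cams
from h import *
s,c=wcam(env,cams); st(s); cv2.imwrite("pics/w6.png",c["color"]); cv2.imwrite("pics/w6z.png",cv2.resize(c["color"][160:360,220:440],None,fx=3,fy=3))
a=s["orientation"]
for x in (-20,0,20): print((proj(c,s["tool_pos"]+a[:,0]*x+[0,0,156-s["tool_pos"][2]])-[220,160])*3)
print((proj(c,NR+[0,0,156])-[220,160])*3)
plan(s,NR+[0,0,174],down(np.radians(-130.7)))
E
```

```text
t 8.75 p [ 427.092 -331.654  205.253] yaw -131.06345066760485 z [ 0.002  0.    -1.   ] w 51.2 F [-0.05  -0.297 -0.595] T [0.03  0.035 0.017] q [-0.034  0.533  0.864  2.073 -0.577  0.79  -1.102]
[310.09  410.384]
[309.828 302.709]
[309.552 189.092]
[312.524 319.458]
remaining [ -2.592   1.654 -31.253] turn [-0.001 -0.001 -0.006] rows 1
{"x": -3.1, "y": 0.5, "z": 31.2, "ax": -0.001, "ay": -0.001, "az": -0.006}
```

View pics/w6z.png

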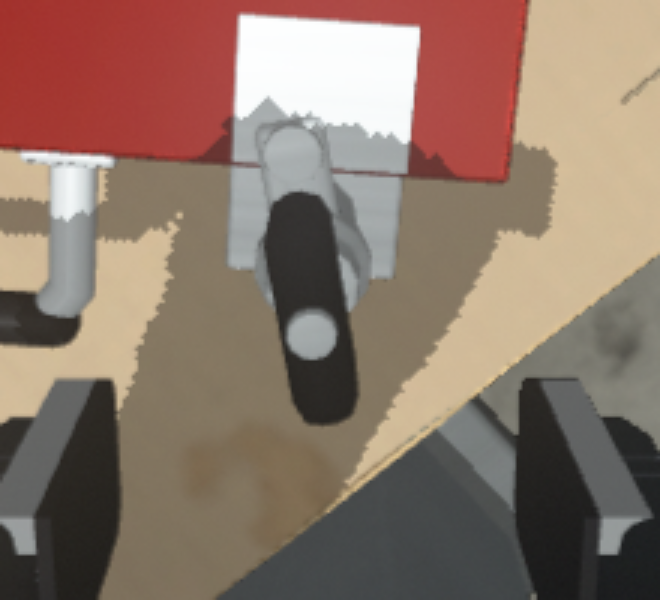

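Emit:
servo_tool([
  {"x":-3,"y":0.5,"z":5,"ax":0,"ay":0,"az":-0.05,"hand":0.4},
  {"x":0,"y":0,"z":8,"ax":0,"ay":0,"az":-0.05,"hand":0.4},
  {"x":0,"y":0,"z":8,"ax":0,"ay":0,"az":-0.05,"hand":0.4},
  {"x":0,"y":0,"z":8,"ax":0,"ay":0,"az":0,"hand":0.4},
  {"x":0,"y":0,"z":0,"ax":0,"ay":0,"az":0,"hand":0.4},
])

```text
t: 9.3
tool_pos: [426.5, -329.6, 175.5]
orientation: [[0.848, -0.53, 0.003], [-0.53, -0.848, 0.0], [0.003, -0.002, -1.0]]
force: [0.7, -1.1, 0.8]
width: 50.6
```

```bash
python3 - <<'E'
from plant import env,cams
from h import *
s,c=wcam(env,cams); st(s); cv2.imwrite("pics/w7.png",c["color"]); cv2.imwrite("pics/w7z.png",cv2.resize(c["color"][160:360,220:440],None,fx=3,fy=3))
a=s["orientation"]
for x in (-20,0,20): print((proj(c,s["tool_pos"]+a[:,0]*x+[0,0,156-s["tool_pos"][2]])-[220,160])*3)
print((proj(c,NR+[0,0,156])-[220,160])*3)
plan(s,NR+[0,0,133],down(np.radians(-122.6)))
E
```

```text
t 9.30 p [ 426.483 -329.583  175.537] yaw -121.99090141332925 z [ 0.003  0.    -1.   ] w 50.6 F [ 0.691 -1.135  0.839] T [ 0.004  0.004 -0.012] q [ 0.028  0.551  0.771  2.1   -0.594  0.715 -0.94 ]
[309.692 492.749]
[309.374 369.917]
[309.036 239.157]
[318.952 379.166]
remaining [ -1.983  -0.417 -42.537] turn [-0.002 -0.003  0.011] rows 1
{"x": -1.6, "y": 1.5, "z": 42.5, "ax": -0.002, "ay": -0.003, "az": 0.011}
```

View pics/w7z.png

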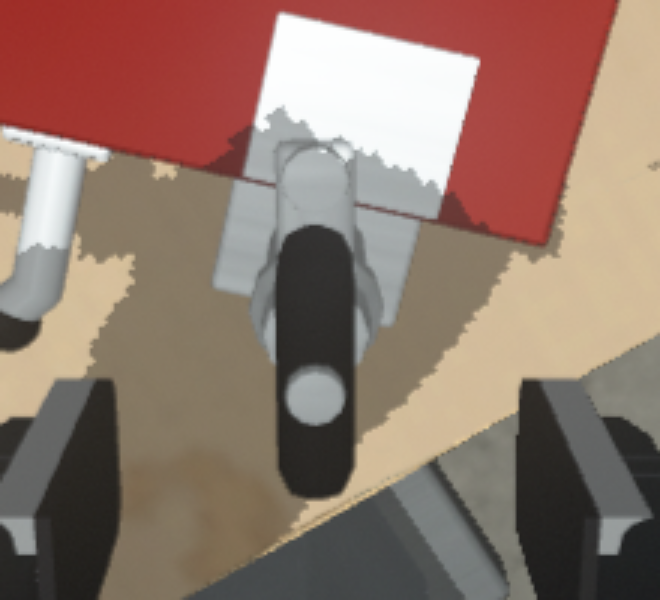

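Emit:
servo_tool([
  {"x":-1,"y":0.5,"z":9,"ax":0,"ay":0,"az":0,"hand":0.4},
  {"x":0,"y":0,"z":9,"ax":0,"ay":0,"az":0,"hand":0.4},
  {"x":0,"y":0,"z":8,"ax":0,"ay":0,"az":0,"hand":0.4},
  {"x":0,"y":0,"z":8,"ax":0,"ay":0,"az":0,"hand":0.4},
  {"x":0,"y":0,"z":4,"ax":0,"ay":0,"az":0,"hand":0.5},
])

```text
t: 9.85
tool_pos: [426.4, -330.5, 135.7]
orientation: [[0.848, -0.531, 0.005], [-0.531, -0.848, -0.002], [0.006, -0.001, -1.0]]
force: [0.2, 0.8, -0.7]
width: 43.0
```

```bash
python3 - <<'E'
from plant import env,cams
from h import *
s,c=wcam(env,cams); st(s); cv2.imwrite("pics/w8.png",c["color"]); cv2.imwrite("pics/w8z.png",cv2.resize(c["color"][180:380,220:440],None,fx=3,fy=3))
E
```

```text
t 9.85 p [ 426.442 -330.481  135.703] yaw -122.049232914135 z [ 0.005 -0.002 -1.   ] w 43.0 F [ 0.16   0.847 -0.654] T [-0.061  0.036  0.028] q [ 0.082  0.602  0.7    2.126 -0.666  0.636 -0.88 ]
```

View pics/w8z.png

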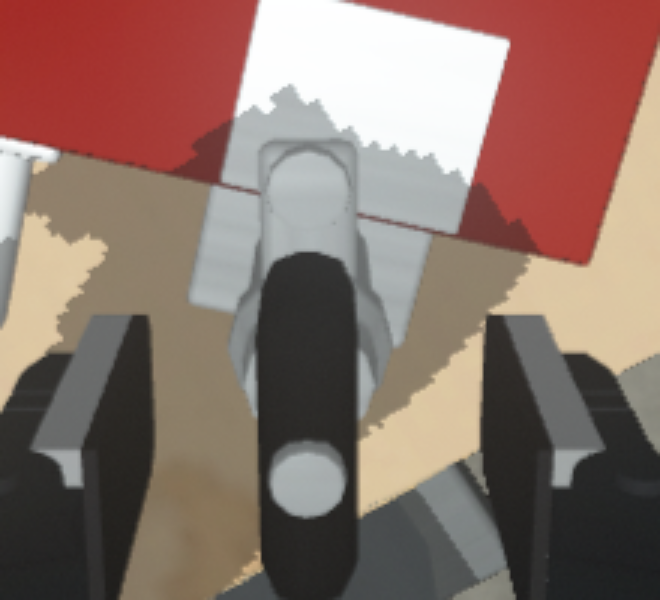

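Emit:
servo_tool([
  {"x":0,"y":-1,"z":2,"ax":0,"ay":0,"az":0,"hand":0.72},
  {"x":0,"y":0,"z":0,"ax":0,"ay":0,"az":0,"hand":0.8},
  {"x":0,"y":0,"z":0,"ax":0,"ay":0,"az":0,"hand":1},
  {"x":0,"y":0,"z":0,"ax":0,"ay":0,"az":0,"hand":1},
  {"x":0,"y":0,"z":0,"ax":0,"ay":0,"az":0,"hand":1},
])

```text
t: 10.4
tool_pos: [426.8, -329.5, 133.3]
orientation: [[0.848, -0.531, 0.005], [-0.531, -0.848, -0.002], [0.005, -0.001, -1.0]]
force: [0.7, -1.0, -1.9]
width: 10.5
```

```bash
python3 - <<'E'
from plant import env,cams
from h import *
s=env.observe(); st(s)
E
```

```text
t 10.40 p [ 426.824 -329.471  133.252] yaw -122.0483750952368 z [ 0.005 -0.002 -1.   ] w 10.5 F [ 0.698 -0.986 -1.9  ] T [-0.085  0.008 -0.052] q [ 0.083  0.606  0.696  2.127 -0.67   0.632 -0.878]
```

Emit:
servo_tool([
  {"x":0,"y":0,"z":0,"ax":0,"ay":0,"az":-0.06,"hand":1},
  {"x":0,"y":0,"z":0,"ax":0,"ay":0,"az":-0.1,"hand":1},
  {"x":0,"y":0,"z":0,"ax":0,"ay":0,"az":-0.1,"hand":1},
  {"x":0,"y":0,"z":0,"ax":0,"ay":0,"az":-0.1,"hand":1},
  {"x":0,"y":0,"z":0,"ax":0,"ay":0,"az":-0.1,"hand":1},
])

```text
t: 10.9
tool_pos: [427.3, -328.1, 133.2]
orientation: [[0.997, -0.083, 0.005], [-0.083, -0.997, -0.001], [0.005, 0.0, -1.0]]
force: [0.4, 0.1, -2.1]
width: 10.8
```

Emit:
servo_tool([
  {"x":0,"y":0,"z":0,"ax":0,"ay":0,"az":-0.1,"hand":1},
  {"x":0,"y":0,"z":0,"ax":0,"ay":0,"az":-0.1,"hand":1},
  {"x":0,"y":0,"z":0,"ax":0,"ay":0,"az":-0.1,"hand":1},
  {"x":0,"y":0,"z":0,"ax":0,"ay":0,"az":-0.1,"hand":1},
  {"x":0,"y":0,"z":0,"ax":0,"ay":0,"az":-0.1,"hand":1},
])

```text
t: 11.4
tool_pos: [427.0, -326.6, 133.2]
orientation: [[0.907, 0.422, 0.005], [0.422, -0.907, 0.002], [0.005, 0.0, -1.0]]
force: [-0.9, -0.4, -1.6]
width: 10.9
```

```bash
python3 - <<'E'
from plant import env,cams
from h import *
s=env.observe(); st(s)
plan(s,np.array([426.8,-329.5,133]),down(np.radians(-45.2-2)),wmax=.1,nmax=2)
E
```

```text
t 11.40 p [ 426.996 -326.597  133.213] yaw -65.05406507249052 z [ 0.005  0.002 -1.   ] w 10.9 F [-0.862 -0.416 -1.627] T [ 0.124 -0.022 -0.089] q [ 0.269  0.535  0.414  2.122 -0.407  0.557 -0.155]
remaining [-0.196 -2.903 -0.213] turn [ 0.001 -0.005 -0.312] rows 4
{"x": -0.4, "y": 0.6, "z": 0.1, "ax": 0.0, "ay": -0.001, "az": -0.078}
{"x": -0.4, "y": 0.6, "z": 0.1, "ax": 0.0, "ay": -0.001, "az": -0.078}
```

Emit:
servo_tool([
  {"x":0,"y":0,"z":0,"ax":0,"ay":0,"az":-0.1,"hand":1},
  {"x":0,"y":0,"z":0,"ax":0,"ay":0,"az":-0.1,"hand":1},
  {"x":0,"y":0,"z":0,"ax":0,"ay":0,"az":-0.1,"hand":1},
  {"x":0,"y":0,"z":0,"ax":0,"ay":0,"az":0,"hand":1},
])

```text
t: 11.8
tool_pos: [426.5, -325.8, 133.2]
orientation: [[0.734, 0.679, 0.004], [0.679, -0.734, 0.003], [0.005, 0.001, -1.0]]
force: [0.4, 0.1, -3.0]
width: 10.8
```

```bash
python3 - <<'E'
from plant import env,cams
from h import *
s,c=wcam(env,cams); st(s); cv2.imwrite("pics/w9.png",c["color"])
E
```

```text
t 11.80 p [ 426.451 -325.809  133.194] yaw -47.228124614628676 z [ 0.004  0.003 -1.   ] w 10.8 F [ 0.411  0.141 -2.995] T [-0.004 -0.1    0.081] q [ 0.333  0.521  0.324  2.121 -0.321  0.544  0.069]
```

View pics/w9.png

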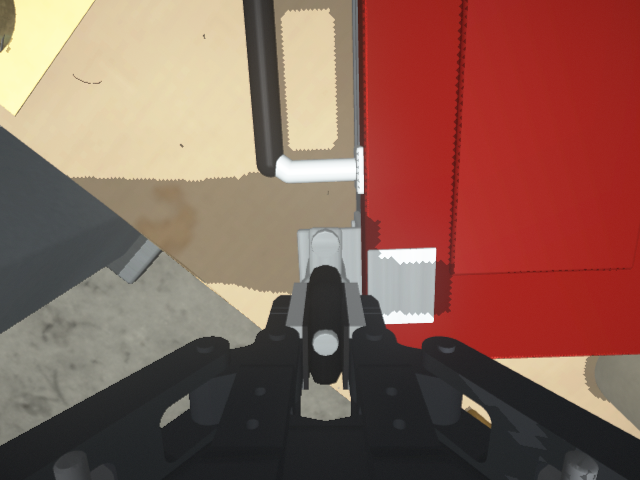

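Emit:
servo_tool([
  {"x":0,"y":0,"z":0,"ax":0,"ay":0,"az":0,"hand":0.5},
  {"x":0,"y":0,"z":0,"ax":0,"ay":0,"az":0,"hand":0.5},
  {"x":0,"y":0,"z":-10,"ax":0,"ay":0,"az":0,"hand":0.5},
  {"x":0,"y":0,"z":-20,"ax":0,"ay":0,"az":0,"hand":0.5},
  {"x":0,"y":0,"z":-20,"ax":0,"ay":0,"az":0,"hand":0.5},
])

```text
t: 12.35
tool_pos: [424.8, -325.8, 183.9]
orientation: [[0.74, 0.673, -0.0], [0.673, -0.74, 0.005], [0.003, -0.004, -1.0]]
force: [0.3, -0.1, 1.1]
width: 43.1
```

```bash
python3 - <<'E'
from plant import env,cams
from h import *
s=env.observe(); st(s)
plan(s,H+[0,0,88],down(np.radians(-45.2)),vmax=30)
E
```

```text
t 12.35 p [ 424.8   -325.755  183.947] yaw -47.69035067624559 z [-0.     0.005 -1.   ] w 43.1 F [ 0.266 -0.107  1.093] T [ 0.025 -0.025  0.022] q [ 0.286  0.445  0.381  2.087 -0.271  0.658  0.018]
remaining [55.2   82.255  6.053] turn [-0.004 -0.003 -0.043] rows 4
{"x": 24.1, "y": -5.9, "z": -1.4, "ax": -0.001, "ay": -0.001, "az": -0.011}
{"x": 24.1, "y": -5.7, "z": -1.4, "ax": -0.001, "ay": -0.001, "az": -0.011}
{"x": 24.2, "y": -5.4, "z": -1.5, "ax": -0.001, "ay": -0.001, "az": -0.011}
{"x": 24.2, "y": -5.1, "z": -1.5, "ax": -0.001, "ay": -0.001, "az": -0.011}
```

Emit:
servo_tool([
  {"x":24,"y":-6,"z":-1,"ax":0,"ay":0,"az":-0.01,"hand":0.5},
  {"x":24,"y":-6,"z":-1,"ax":0,"ay":0,"az":-0.01,"hand":0.5},
  {"x":24,"y":-5,"z":-1,"ax":0,"ay":0,"az":-0.01,"hand":0.5},
  {"x":20,"y":-5,"z":-1,"ax":-0.004,"ay":-0.003,"az":-0.01,"hand":0.5},
  {"x":0,"y":0,"z":0,"ax":0,"ay":0,"az":0,"hand":0.5},
])

```text
t: 12.85
tool_pos: [481.4, -248.7, 196.6]
orientation: [[0.717, 0.697, 0.012], [0.697, -0.717, -0.008], [0.003, 0.014, -1.0]]
force: [0.9, -0.5, -0.0]
width: 42.7
```

```bash
python3 - <<'E'
from plant import env,cams
from h import *
s,c=wcam(env,cams); st(s); cv2.imwrite("pics/w10.png",c["color"])
print(proj(c,H),proj(c,H+45*by),proj(c,H-45*by))
plan(s,H+[0,0,60],down(np.radians(-45.2)),vmax=30)
t=cams.camera("top")["color"]; cv2.imwrite("pics/top1.png",t)
E
```

```text
t 12.85 p [ 481.397 -248.699  196.626] yaw -45.77720461968345 z [ 0.012 -0.008 -1.   ] w 42.7 F [ 0.871 -0.529 -0.034] T [0.027 0.001 0.011] q [ 0.102  0.428  0.385  2.075 -0.251  0.669 -0.147]
[316.793 232.047] [315.463 158.462] [317.997 298.726]
remaining [ -1.397   5.199 -34.626] turn [ 0.014 -0.003 -0.01 ] rows 2
{"x": 1.3, "y": -2.6, "z": 17.3, "ax": 0.007, "ay": -0.001, "az": -0.005}
{"x": 1.3, "y": -2.5, "z": 17.3, "ax": 0.007, "ay": -0.001, "az": -0.005}
```

View pics/w10.png

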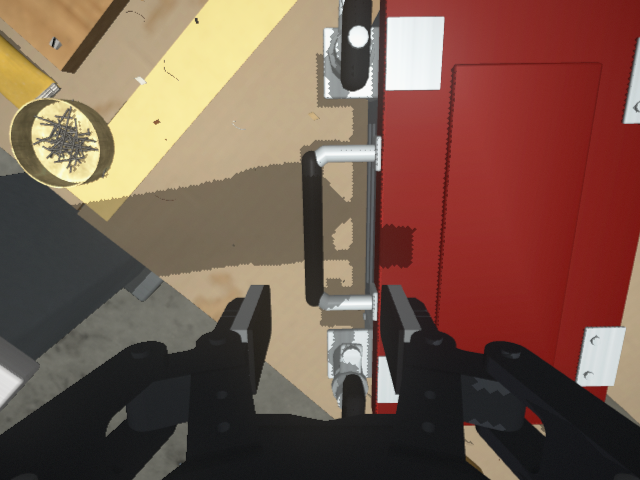

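Emit:
servo_tool([
  {"x":1.5,"y":-3,"z":8,"ax":0.014,"ay":-0.003,"az":-0.01,"hand":0.65},
  {"x":1.5,"y":-2,"z":10,"ax":0,"ay":0,"az":0,"hand":0.65},
  {"x":0,"y":0,"z":10,"ax":0,"ay":0,"az":0,"hand":0.65},
  {"x":0,"y":0,"z":10,"ax":0,"ay":0,"az":0,"hand":0.65},
  {"x":0,"y":0,"z":0,"ax":0,"ay":0,"az":0,"hand":0.65},
])

```text
t: 13.45
tool_pos: [474.3, -250.0, 155.0]
orientation: [[0.718, 0.696, -0.005], [0.696, -0.718, -0.002], [-0.005, -0.002, -1.0]]
force: [-0.4, 1.1, 0.1]
width: 29.8
```

```bash
python3 - <<'E'
from plant import env,cams
from h import *
s,c=wcam(env,cams); st(s); cv2.imwrite("pics/w11.png",c["color"])
print(proj(c,H),proj(c,H+45*by),proj(c,H-45*by),proj(c,s["tool_pos"]*[1,1,0]+[0,0,102]))
plan(s,np.array([479.3,-242.8,150]),down(np.radians(-45.2)),vmax=30)
E
```

```text
t 13.45 p [ 474.285 -249.994  155.002] yaw -45.89522788468043 z [-0.005 -0.002 -1.   ] w 29.8 F [-0.436  1.133  0.097] T [ 0.016  0.01  -0.006] q [ 0.137  0.489  0.353  2.105 -0.286  0.596 -0.11 ]
[325.537 241.285] [324.277 152.266] [326.652 320.063] [326.866 257.122]
remaining [ 5.015  7.194 -5.002] turn [-0.002  0.005 -0.012] rows 1
{"x": 8.6, "y": -1.7, "z": 5.0, "ax": -0.002, "ay": 0.005, "az": -0.012}
```

View pics/w11.png

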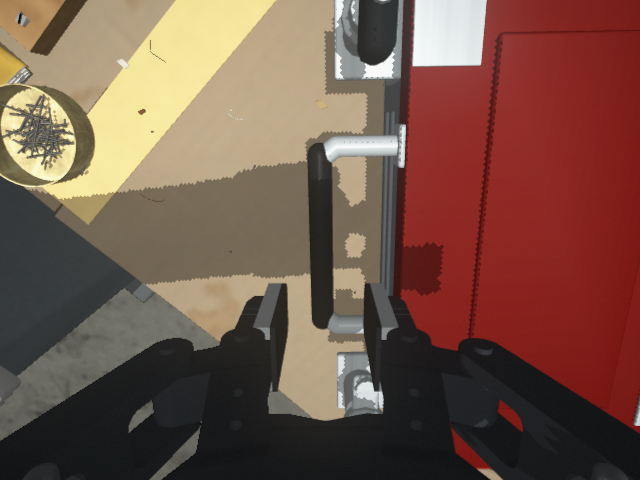

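View pics/top1.png

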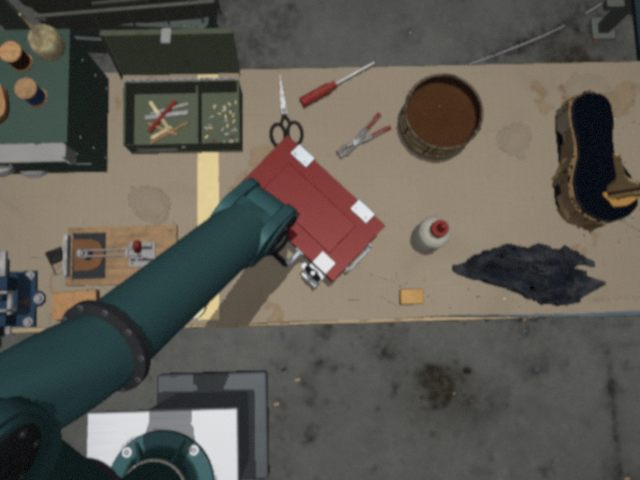

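Emit:
servo_tool([
  {"x":5,"y":-2,"z":0,"ax":0,"ay":0.005,"az":-0.015,"hand":0.65},
  {"x":5,"y":-1,"z":4,"ax":0,"ay":0,"az":0,"hand":0.65},
  {"x":0,"y":0,"z":8,"ax":0,"ay":0,"az":0,"hand":0.65},
  {"x":0,"y":0,"z":8,"ax":0,"ay":0,"az":0,"hand":0.65},
  {"x":0,"y":0,"z":0,"ax":0,"ay":0,"az":0,"hand":0.65},
])

```text
t: 14.0
tool_pos: [480.9, -240.4, 134.4]
orientation: [[0.706, 0.708, 0.001], [0.708, -0.706, 0.001], [0.001, 0.0, -1.0]]
force: [-0.1, 0.6, 0.2]
width: 30.0
```

```bash
python3 - <<'E'
from plant import env,cams
from h import *
s,c=wcam(env,cams); st(s); cv2.imwrite("pics/w12.png",c["color"])
print(proj(c,H),proj(c,H+45*by),proj(c,H-45*by),proj(c,s["tool_pos"]*[1,1,0]+[0,0,102]))
E
```

```text
t 14.00 p [ 480.912 -240.401  134.369] yaw -44.939481621052224 z [ 0.001  0.001 -1.   ] w 30.0 F [-0.065  0.622  0.199] T [-0.044  0.064 -0.036] q [ 0.143  0.52   0.322  2.117 -0.309  0.548 -0.093]
[330.1   277.723] [330.736 182.72 ] [329.54  361.138] [326.835 272.1  ]
```

View pics/w12.png

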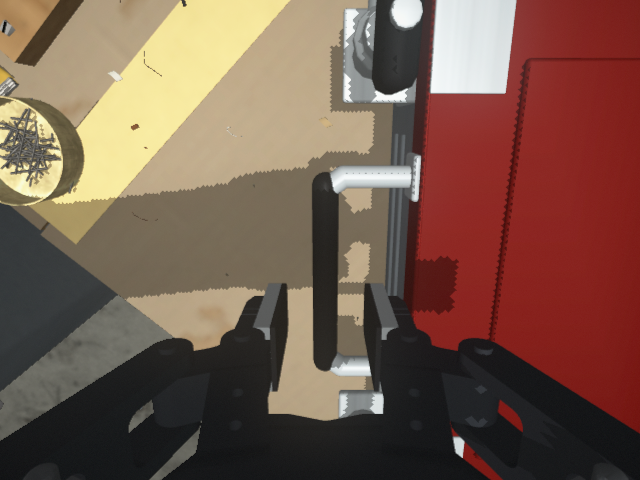

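Emit:
servo_tool([
  {"x":0,"y":-0.7,"z":9,"ax":0,"ay":0,"az":0,"hand":0.65},
  {"x":0,"y":0,"z":9,"ax":0,"ay":0,"az":0,"hand":0.65},
  {"x":0,"y":0,"z":9,"ax":0,"ay":0,"az":0,"hand":0.65},
  {"x":0,"y":0,"z":9,"ax":0,"ay":0,"az":0,"hand":0.65},
  {"x":0,"y":0,"z":6,"ax":0,"ay":0,"az":0,"hand":0.65},
])

```text
t: 14.55
tool_pos: [481.1, -240.7, 89.9]
orientation: [[0.707, 0.707, 0.003], [0.707, -0.707, -0.0], [0.002, 0.003, -1.0]]
force: [-0.4, 1.0, 0.6]
width: 29.6
```

```bash
python3 - <<'E'
from plant import env,cams
from h import *
s,c=wcam(env,cams); st(s); cv2.imwrite("pics/w13.png",c["color"])
print(proj(c,H),proj(c,H+45*by),proj(c,H-45*by),proj(c,s["tool_pos"]*[1,1,0]+[0,0,102]))
E
```

```text
t 14.55 p [ 481.146 -240.701   89.916] yaw -44.97036403285409 z [ 0.003 -0.    -1.   ] w 29.6 F [-0.437  1.021  0.572] T [0.01  0.041 0.026] q [ 0.183  0.59   0.271  2.139 -0.351  0.45  -0.057]
[330.63  323.397] [331.448 201.782] [329.939 426.149] [327.431 316.461]
```

View pics/w13.png

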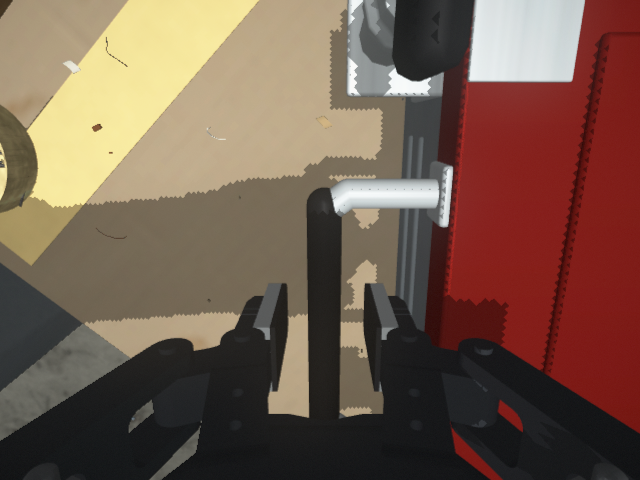

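Emit:
servo_tool([
  {"x":0,"y":-0.5,"z":4,"ax":0,"ay":0,"az":0,"hand":0.75},
  {"x":0,"y":0,"z":0,"ax":0,"ay":0,"az":0,"hand":0.85},
  {"x":0,"y":0,"z":0,"ax":0,"ay":0,"az":0,"hand":1},
  {"x":0,"y":0,"z":0,"ax":0,"ay":0,"az":0,"hand":1},
  {"x":0,"y":0,"z":0,"ax":0,"ay":0,"az":0,"hand":1},
])

```text
t: 15.1
tool_pos: [480.5, -240.6, 84.7]
orientation: [[0.707, 0.707, 0.002], [0.707, -0.707, -0.001], [0.001, 0.002, -1.0]]
force: [-0.1, 0.2, -2.0]
width: 9.9
```

```bash
cat >> h.py <<'E'
def lidplan(s,th_now_to,step,tilt_gain,off,n=5):
    """arc rows: grasp frame on circle. off = TCP offset along tool z from bar"""
    pass
E
python3 - <<'E'
from plant import env,cams
from h import *
s=env.observe(); st(s)
E
```

```text
t 15.10 p [ 480.515 -240.617   84.733] yaw -45.00305808033816 z [ 0.002 -0.001 -1.   ] w 9.9 F [-0.074  0.205 -1.959] T [-0.029  0.011  0.008] q [ 0.188  0.598  0.265  2.142 -0.355  0.44  -0.054]
```

```bash
cat >> h.py <<'E'
P0=np.array([480.5,-240.6,84.7])
def arc(th): # TCP for lid angle th, tool vertical
    return P0+bx*199*(np.cos(.01)-np.cos(th+.01))+np.array([0,0,199*(np.sin(th+.01)-np.sin(.01))])
def lidstat(s):
    d=s["tool_pos"]-P0; u=d[:2]@bx[:2]; v=d[2]
    th=np.arctan2(v+2,199-u)-.01; r=np.hypot(v+2,199-u); return th,r,d@by
def lidplan(s,step,tmax=1.06,n=5):
    th,r,l=lidstat(s); print("theta %.3f r %.2f lat %.2f"%(th,r,l)); Ri=s["orientation"].T; p=s["tool_pos"]
    for i in range(1,n+1):
        t=min(th+step*i,tmax); q=arc(t); print(np.round(Ri@(q-p),1),round(t,3)); p=q
    print("rot",(Ro.from_matrix(s["orientation"]).inv()*Ro.from_matrix(down(np.radians(-45)))).as_rotvec())
E
python3 - <<'E'
from plant import env,cams
from h import *
s=env.observe(); st(s); lidplan(s,.03)
E
```

```text
t 15.10 p [ 480.515 -240.617   84.733] yaw -45.00305808033816 z [ 0.002 -0.001 -1.   ] w 9.9 F [-0.074  0.205 -1.959] T [-0.029  0.011  0.008] q [ 0.188  0.598  0.265  2.142 -0.355  0.44  -0.054]
theta 0.000 r 198.99 lat -0.00
[ 0.   0.1 -6. ] 0.03
[ 0.   0.3 -6. ] 0.06
[ 0.   0.5 -5.9] 0.09
[ 0.   0.7 -5.9] 0.12
[ 0.   0.9 -5.9] 0.15
rot [ 0.002 -0.001 -0.   ]
```

Emit:
servo_tool([
  {"x":0,"y":0,"z":-3,"ax":0,"ay":0,"az":0,"hand":1},
  {"x":0,"y":0.2,"z":-5,"ax":0,"ay":0,"az":0,"hand":1},
  {"x":0,"y":0.3,"z":-6,"ax":0,"ay":0,"az":0,"hand":1},
])

```text
t: 15.4
tool_pos: [480.9, -241.0, 98.6]
orientation: [[0.707, 0.707, 0.002], [0.707, -0.707, -0.001], [0.001, 0.002, -1.0]]
force: [1.5, -1.9, -6.3]
width: 9.9
```

```bash
python3 - <<'E'
from plant import env,cams
from h import *
s=env.observe(); st(s); lidplan(s,.035)
E
```

```text
t 15.40 p [ 480.883 -240.976   98.59 ] yaw -44.996843180420875 z [ 0.002 -0.001 -1.   ] w 9.9 F [ 1.541 -1.879 -6.281] T [-0.089 -0.15   0.007] q [ 0.174  0.577  0.283  2.135 -0.343  0.47  -0.065]
theta 0.070 r 199.10 lat 0.01
[-0.   0.8 -6.9] 0.105
[ 0.   0.9 -6.9] 0.14
[ 0.   1.2 -6.9] 0.175
[ 0.   1.4 -6.8] 0.21
[-0.   1.7 -6.8] 0.245
rot [ 0.002 -0.001  0.   ]
```

Emit:
servo_tool([
  {"x":0,"y":0.8,"z":-7,"ax":0,"ay":0,"az":0,"hand":1},
  {"x":0,"y":0.9,"z":-7,"ax":0,"ay":0,"az":0,"hand":1},
  {"x":0,"y":1.2,"z":-7,"ax":0,"ay":0,"az":0,"hand":1},
  {"x":0,"y":1.4,"z":-7,"ax":0,"ay":0,"az":0,"hand":1},
  {"x":0,"y":1.7,"z":-7,"ax":0,"ay":0,"az":0,"hand":1},
])

```text
t: 15.9
tool_pos: [485.4, -245.5, 136.7]
orientation: [[0.707, 0.707, 0.002], [0.707, -0.707, -0.002], [0.001, 0.003, -1.0]]
force: [2.2, -1.3, -6.2]
width: 10.2
```

```bash
python3 - <<'E'
from plant import env,cams
from h import *
s=env.observe(); st(s); lidplan(s,.035)
E
```

```text
t 15.90 p [ 485.421 -245.533  136.734] yaw -44.98990635004148 z [ 0.002 -0.002 -1.   ] w 10.2 F [ 2.207 -1.304 -6.196] T [-0.096 -0.109 -0.034] q [ 0.145  0.522  0.327  2.104 -0.307  0.558 -0.092]
theta 0.264 r 199.49 lat 0.01
[-0.   2.5 -6.5] 0.299
[-0.   2.3 -6.6] 0.334
[-0.   2.5 -6.5] 0.369
[-0.   2.7 -6.4] 0.404
[-0.   2.9 -6.3] 0.439
rot [ 0.003 -0.001  0.   ]
```

Emit:
servo_tool([
  {"x":0,"y":2.5,"z":-6.5,"ax":0,"ay":0,"az":0,"hand":1},
  {"x":0,"y":2.3,"z":-6.5,"ax":0,"ay":0,"az":0,"hand":1},
  {"x":0,"y":2.5,"z":-6.5,"ax":0,"ay":0,"az":0,"hand":1},
  {"x":0,"y":2.7,"z":-6.4,"ax":0,"ay":0,"az":0,"hand":1},
  {"x":0,"y":3,"z":-6.3,"ax":0,"ay":0,"az":0,"hand":1},
])

```text
t: 16.4
tool_pos: [494.2, -254.3, 171.4]
orientation: [[0.707, 0.707, 0.0], [0.707, -0.707, -0.0], [0.0, 0.0, -1.0]]
force: [1.7, -0.5, -7.2]
width: 9.6
```

```bash
python3 - <<'E'
from plant import env,cams
from h import *
s=env.observe(); st(s); lidplan(s,.035)
E
```

```text
t 16.40 p [ 494.171 -254.297  171.381] yaw -44.97823546836891 z [ 0. -0. -1.] w 9.6 F [ 1.726 -0.459 -7.209] T [-0.089 -0.275 -0.007] q [ 0.129  0.484  0.36   2.055 -0.275  0.648 -0.113]
theta 0.449 r 200.35 lat 0.04
[-0.   4.4 -5.6] 0.484
[-0.   3.4 -6.1] 0.519
[-0.   3.6 -6. ] 0.554
[-0.   3.8 -5.8] 0.589
[-0.   4.  -5.7] 0.624
rot [ 0. -0.  0.]
```

Emit:
servo_tool([
  {"x":0,"y":4,"z":-5.8,"ax":0,"ay":0,"az":0,"hand":1},
  {"x":0,"y":3.6,"z":-6.1,"ax":0,"ay":0,"az":0,"hand":1},
  {"x":0,"y":3.7,"z":-6,"ax":0,"ay":0,"az":0,"hand":1},
  {"x":0,"y":3.9,"z":-5.8,"ax":0,"ay":0,"az":0,"hand":1},
  {"x":0,"y":4.1,"z":-5.7,"ax":0,"ay":0,"az":0,"hand":1},
])

```text
t: 16.9
tool_pos: [506.4, -266.6, 201.9]
orientation: [[0.707, 0.708, -0.006], [0.708, -0.707, 0.005], [-0.001, -0.007, -1.0]]
force: [0.4, 2.2, -6.0]
width: 9.7
```

```bash
python3 - <<'E'
from plant import env,cams
from h import *
s=env.observe(); st(s); lidplan(s,.035)
s,c=wcam(env,cams); cv2.imwrite("pics/w14.png",c["color"])
E
```

```text
t 16.90 p [ 506.38  -266.602  201.94 ] yaw -44.96025306173615 z [-0.006  0.005 -1.   ] w 9.7 F [ 0.43   2.16  -5.964] T [ 0.156 -0.072 -0.035] q [ 0.128  0.464  0.381  1.991 -0.252  0.739 -0.124]
theta 0.624 r 201.41 lat 0.02
[-0.   6.1 -4.2] 0.659
[-0.   4.4 -5.4] 0.694
[-0.   4.6 -5.3] 0.729
[-0.   4.7 -5.1] 0.764
[-0.   4.9 -4.9] 0.799
rot [-0.007  0.001  0.001]
```

View pics/w14.png

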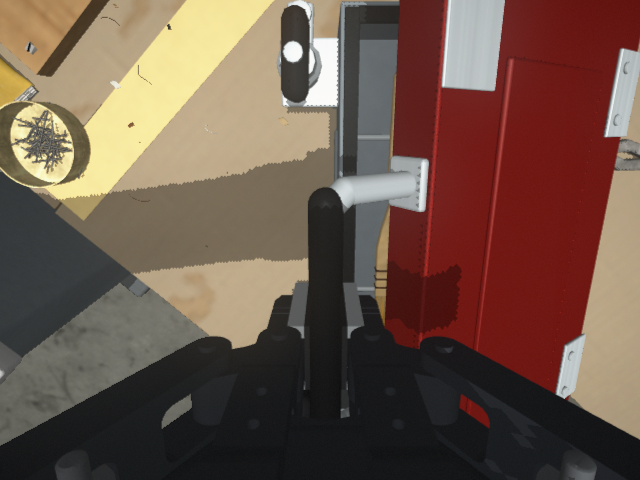

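Emit:
servo_tool([
  {"x":0,"y":5,"z":-4.8,"ax":0,"ay":0,"az":0,"hand":1},
  {"x":0,"y":4.8,"z":-5.2,"ax":0,"ay":0,"az":0,"hand":1},
  {"x":0,"y":4.8,"z":-5.2,"ax":0,"ay":0,"az":0,"hand":1},
  {"x":0,"y":4.9,"z":-5,"ax":0,"ay":0,"az":0,"hand":1},
  {"x":0,"y":5,"z":-4.9,"ax":0,"ay":0,"az":0,"hand":1},
])

```text
t: 17.45
tool_pos: [521.4, -281.6, 227.9]
orientation: [[0.706, 0.708, -0.015], [0.708, -0.706, 0.013], [-0.001, -0.02, -1.0]]
force: [-0.8, 1.9, -4.2]
width: 9.8
```

```bash
python3 - <<'E'
from plant import env,cams
from h import *
s=env.observe(); st(s); lidplan(s,.035)
E
```

```text
t 17.45 p [ 521.391 -281.64   227.949] yaw -44.93557586170334 z [-0.015  0.013 -1.   ] w 9.8 F [-0.832  1.896 -4.215] T [ 0.706  0.407 -0.042] q [ 0.138  0.46   0.392  1.917 -0.239  0.829 -0.124]
theta 0.790 r 202.48 lat 0.06
[-0.1  7.4 -2.4] 0.825
[-0.   5.2 -4.7] 0.86
[-0.   5.3 -4.5] 0.895
[-0.   5.5 -4.3] 0.93
[-0.   5.6 -4.1] 0.965
rot [-0.02   0.001  0.001]
```

```bash
cat >> h.py <<'E'
HB=np.array([480.5,-240.6,102.])
def lid2(s,step,tmax,tilt=0.0,n=5):
    bar=s["tool_pos"]-17.3*s["orientation"][:,2]; d=bar-HB; u=d[:2]@bx[:2]; v=d[2]
    th=np.arctan2(v+2,199-u)-.01; print("theta %.3f r %.2f lat %.2f thz %.3f thu %.3f"%(th,np.hypot(v+2,199-u),d@by,np.arcsin((v+2)/199)-.01,np.arccos((199-u)/199)-.01))
    R=Ro.from_matrix(s["orientation"]); p=s["tool_pos"]
    r=np.hypot(v+2,199-u)
    for i in range(1,n+1):
        t=min(th+step*i,tmax); R2=R*Ro.from_rotvec([tilt,0,0])
        rr=r+(199.5-r)*i/n
        b=HB+bx*(199-rr*np.cos(t+.01))+np.array([0,0,rr*np.sin(t+.01)-2]); q=b+17.3*R2.as_matrix()[:,2]
        print(np.round(R.inv().apply(q-p),1),round(t,3)); p=q; R=R2
E
python3 - <<'E'
from plant import env,cams
from h import *
s=env.observe(); lid2(s,.035,1.06,.03)
E
```

```text
theta 0.791 r 202.24 lat 0.08 thz 0.808 thu 0.775
[-0.1  4.9 -4.5] 0.826
[-0.   4.9 -4.5] 0.861
[-0.   4.9 -4.5] 0.896
[-0.   5.  -4.4] 0.931
[-0.   5.  -4.4] 0.966
```

Emit:
servo_tool([
  {"x":0,"y":4.9,"z":-4.5,"ax":0.02,"ay":0,"az":0,"hand":1},
  {"x":0,"y":4.9,"z":-4.5,"ax":0.03,"ay":0,"az":0,"hand":1},
  {"x":0,"y":4.9,"z":-4.5,"ax":0.03,"ay":0,"az":0,"hand":1},
  {"x":0,"y":5,"z":-4.4,"ax":0.03,"ay":0,"az":0,"hand":1},
  {"x":0,"y":4.5,"z":-4,"ax":0.02,"ay":0,"az":0,"hand":1},
])

```text
t: 17.95
tool_pos: [539.5, -299.8, 251.3]
orientation: [[0.706, 0.699, -0.112], [0.708, -0.697, 0.111], [-0.0, -0.157, -0.988]]
force: [-2.0, 2.8, -4.6]
width: 9.7
```

```bash
python3 - <<'E'
from plant import env,cams
from h import *
s=env.observe(); st(s); lid2(s,.025,1.06,.01)
s,c=wcam(env,cams); cv2.imwrite("pics/w15.png",c["color"])
c=cams.camera("scene"); cv2.imwrite("pics/sc2.png",c["color"])
E
```

```text
t 17.95 p [ 539.507 -299.801  251.35 ] yaw -44.91775581412874 z [-0.112  0.111 -0.988] w 9.7 F [-2.006  2.847 -4.583] T [ 0.606  0.326 -0.088] q [ 0.199  0.521  0.383  1.752 -0.255  1.072 -0.093]
theta 0.971 r 202.66 lat 0.12 thz 0.999 thu 0.959
[-0.1  4.  -2.9] 0.996
[-0.   4.  -2.9] 1.021
[-0.   4.1 -2.8] 1.046
[-0.   2.4 -1.3] 1.06
[-0.   0.2  0.5] 1.06
```

View pics/w15.png

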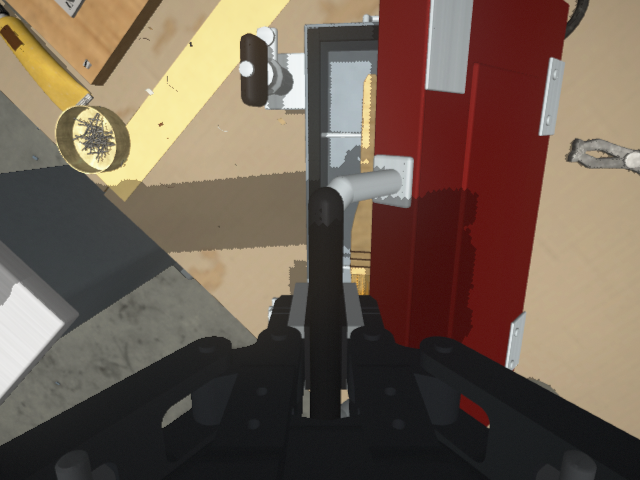

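View pics/sc2.png

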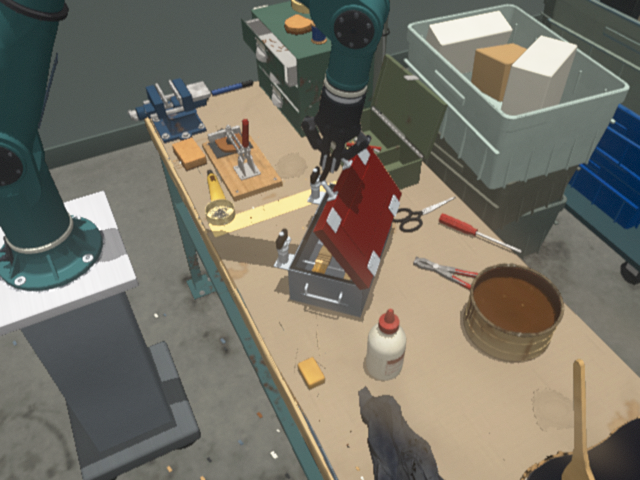

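Emit:
servo_tool([
  {"x":0,"y":4.2,"z":-3.2,"ax":0.01,"ay":0,"az":0,"hand":1},
  {"x":0,"y":4.2,"z":-3.2,"ax":0.01,"ay":0,"az":0,"hand":1},
  {"x":0,"y":3,"z":-2.2,"ax":0.01,"ay":0,"az":0,"hand":1},
  {"x":0,"y":1,"z":-0.5,"ax":0,"ay":0,"az":0,"hand":1},
  {"x":0,"y":0,"z":0,"ax":0,"ay":0,"az":0,"hand":1},
])

```text
t: 18.55
tool_pos: [547.0, -307.3, 258.6]
orientation: [[0.706, 0.694, -0.139], [0.708, -0.692, 0.138], [-0.001, -0.196, -0.981]]
force: [-2.7, 2.9, -2.8]
width: 9.3
```

```bash
python3 - <<'E'
from plant import env,cams
from h import *
s=env.observe(); st(s); lid2(s,.025,1.06,.0,2)
c=cams.camera("scene"); cv2.imwrite("pics/sc3.png",c["color"]); cv2.imwrite("pics/sc3z.png",cv2.resize(c["color"][130:310,270:420],None,fx=3.3,fy=3.3,interpolation=2))
c=cams.camera("top"); cv2.imwrite("pics/top3z.png",cv2.resize(c["color"][130:290,220:400],None,fx=3.3,fy=3.3,interpolation=2))
E
```

```text
t 18.55 p [ 546.996 -307.284  258.634] yaw -44.90993160476141 z [-0.139  0.138 -0.981] w 9.3 F [-2.727  2.886 -2.805] T [ 0.676  0.45  -0.076] q [ 0.217  0.545  0.38   1.695 -0.259  1.144 -0.086]
theta 1.037 r 202.80 lat 0.16 thz 1.071 thu 1.026
[-0.2  4.6 -1.8] 1.06
[-0.   1.1  1.3] 1.06
```

View pics/sc3z.png

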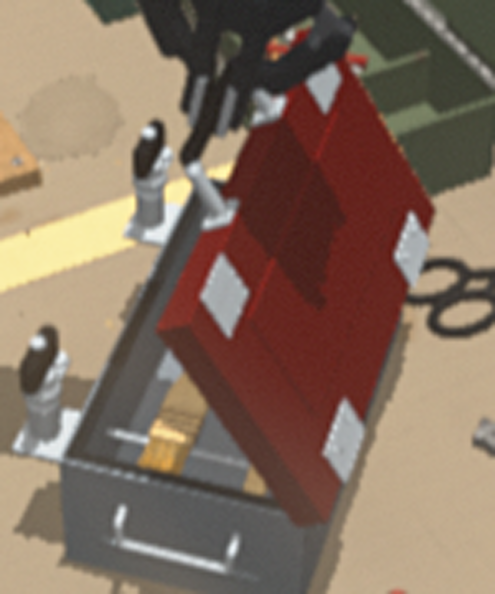

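View pics/top3z.png

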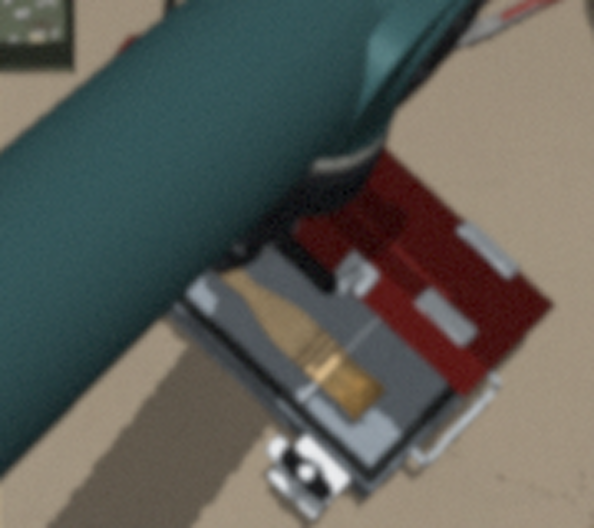

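```bash
python3 - <<'E'
from plant import env,cams
from h import *
c=cams.camera("scene"); t=cams.camera("top")
hinge=H+199*bx; hinge[2]=100
def pt(f,h,l,th): # f forward of hinge, h above hinge
    x=-f*np.cos(th)+h*np.sin(th); z=f*np.sin(th)+h*np.cos(th)
    return hinge+bx*x+by*l+np.array([0,0,z])
for th in (0,.98,1.02,1.06,1.1):
    a=[(proj(c,pt(159,12,-139,th))-[270,130])*3.3,(proj(c,pt(159,-5,-139,th))-[270,130])*3.3]
    b=[(proj(t,pt(159,12,-139,th))-[220,130])*3.3,(proj(t,pt(159,-5,-139,th))-[220,130])*3.3,(proj(t,pt(0,12,-139,th))-[220,130])*3.3]
    print(th,*a,"top",*b)
E
```

```text
0 [ 48.623 449.167] [ 50.232 468.29 ] top [373.125 501.07 ] [371.857 502.778] [548.493 315.537]
0.98 [178.722 325.05 ] [153.494 331.899] top [483.217 381.536] [464.304 401.795] [558.136 305.448]
1.02 [188.891 323.279] [162.804 329.254] top [490.67  373.572] [471.312 394.287] [558.327 305.255]
1.06 [199.342 321.853] [172.439 326.932] top [498.254 365.474] [478.491 386.602] [558.498 305.084]
1.1 [210.059 320.777] [182.385 324.942] top [505.953 357.26 ] [485.828 378.756] [558.648 304.933]
```

Emit:
servo_tool([
  {"x":0,"y":2.2,"z":-2,"ax":0,"ay":0,"az":0,"hand":1},
  {"x":0,"y":2.2,"z":-2,"ax":0,"ay":0,"az":0,"hand":1},
  {"x":0,"y":0,"z":0,"ax":0,"ay":0,"az":0,"hand":1},
  {"x":0,"y":0,"z":0,"ax":0,"ay":0,"az":0,"hand":1},
])

```text
t: 19.15
tool_pos: [551.5, -311.8, 262.6]
orientation: [[0.706, 0.695, -0.137], [0.708, -0.693, 0.136], [-0.0, -0.193, -0.981]]
force: [-2.2, 3.0, -3.0]
width: 9.7
```

```bash
python3 - <<'E'
from plant import env,cams
from h import *
s=env.observe(); st(s); lid2(s,.025,1.06,.0,2)
hinge=H+199*bx; hinge[2]=100
def pt(f,h,l,th):
    return hinge+bx*(-f*np.cos(th)+h*np.sin(th))+by*l+np.array([0,0,f*np.sin(th)+h*np.cos(th)])
def red(im):
    im=im.astype(int); b,g,r=im[...,0],im[...,1],im[...,2]; m=((r>45)&(r-g>35)&(r-b>30)).astype(np.uint8)
    k,l,stt,_=cv2.connectedComponentsWithStats(m); i=1+np.argmax(stt[1:,4]); cs,_=cv2.findContours((l==i).astype(np.uint8),0,2)
    return max(cs,key=cv2.contourArea)[:,0]
for n,old in (("scene","scene0"),("top","top0")):
    c=cams.camera(n)
    for nm,im in (("now",c["color"]),("shut",cv2.imread(f"pics/{old}.png"))):
        cn=red(im); ap=cv2.approxPolyDP(cn,3,True)[:,0]; print(n,nm,ap.tolist())
    for th in (0,1.0,1.04,1.08): print(th,*[proj(c,pt(f,h,-139,th)) for f,h in ((159,12),(159,-5),(0,12),(0,-5))])
    if n=="scene": cv2.imwrite("pics/sc4z.png",cv2.resize(c["color"][190:300,300:400],None,fx=6,fy=6,interpolation=2))
E
```

```text
t 19.15 p [ 551.529 -311.804  262.624] yaw -44.897283650936636 z [-0.137  0.136 -0.981] w 9.7 F [-2.247  3.03  -2.987] T [ 0.693  0.431 -0.063] q [ 0.22   0.548  0.382  1.679 -0.258  1.155 -0.085]
theta 1.074 r 203.22 lat 0.18 thz 1.116 thu 1.063
[-0.2 -1.   3.2] 1.06
[-0.   1.2  1.4] 1.06
scene now [[378, 146], [374, 148], [376, 154], [371, 164], [362, 155], [358, 164], [348, 169], [340, 186], [346, 191], [333, 200], [320, 228], [330, 229], [368, 287], [372, 278], [367, 268], [375, 250], [380, 256], [393, 219], [388, 207], [394, 194], [399, 200], [401, 196]]
scene shut [[329, 177], [328, 182], [339, 185], [336, 194], [320, 194], [296, 242], [309, 248], [303, 262], [288, 259], [285, 266], [363, 286], [367, 273], [355, 268], [363, 252], [374, 255], [388, 216], [377, 210], [384, 196], [394, 198], [397, 191]]
0 [284.734 266.111] [285.222 271.906] [364.979 285.918] [364.596 291.683]
1.0 [325.688 228.219] [317.911 230.163] [370.11  289.104] [362.477 290.371]
1.04 [328.813 227.734] [320.782 229.41 ] [370.23  289.275] [362.427 290.3  ]
1.08 [332.021 227.355] [323.75  228.756] [370.341 289.448] [362.38  290.229]
top now [[337, 177], [334, 186], [344, 196], [338, 200], [327, 191], [338, 203], [333, 204], [337, 212], [332, 219], [362, 247], [385, 221], [359, 203], [357, 195]]
top shut [[287, 135], [235, 189], [241, 194], [250, 184], [265, 197], [256, 209], [310, 260], [322, 250], [336, 263], [326, 275], [333, 280], [383, 224], [375, 217], [364, 223], [349, 208], [356, 199], [315, 161], [305, 168], [289, 153], [296, 143]]
0 [333.068 281.839] [332.684 282.357] [386.21  225.617] [385.115 226.885]
1.0 [367.553 244.416] [361.753 250.625] [389.162 222.53 ] [383.89  228.166]
1.04 [369.832 241.981] [363.903 248.323] [389.217 222.475] [383.867 228.19 ]
1.08 [372.149 239.509] [366.103 245.969] [389.265 222.426] [383.846 228.211]
```

View pics/sc4z.png

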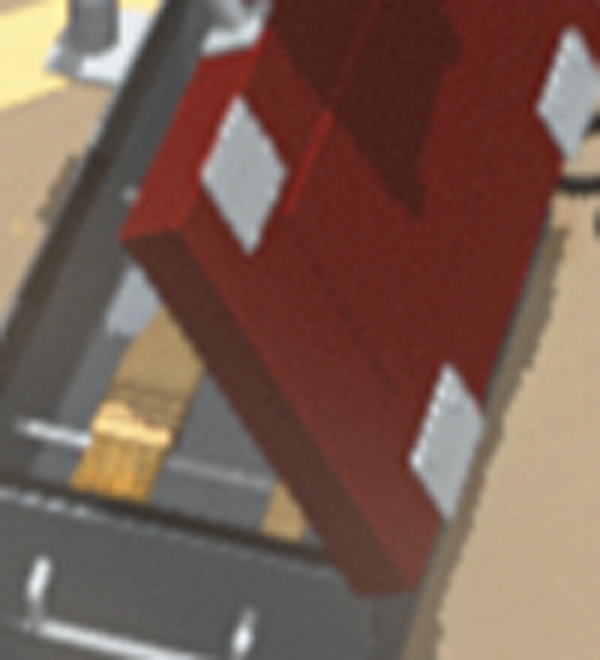

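```bash
python3 - <<'E'
from plant import env,cams
from h import *
s=env.observe(); st(s); print(np.abs(s["qd"]).max()); lid2(s,.025,1.06,.0,1)
c=cams.camera("scene")["color"]; o=cv2.imread("pics/scene0.png")
for nm,(u0,u1,v0,v1) in dict(bottle=(355,415,300,390),wax=(290,335,350,395),tin=(200,240,195,230)).items():
    print(nm,cv2.absdiff(c,o)[v0:v1,u0:u1].astype(float).mean().round(2),int(cv2.absdiff(c,o)[v0:v1,u0:u1].max()))
cv2.imwrite("pics/sc5.png",c)
E
```

```text
t 19.25 p [ 551.557 -311.778  262.616] yaw -44.89485894980877 z [-0.137  0.136 -0.981] w 9.3 F [-1.766  3.508 -1.871] T [ 0.572  0.285 -0.028] q [ 0.22   0.548  0.382  1.679 -0.258  1.155 -0.085]
0.003830109943774591
theta 1.074 r 203.22 lat 0.22 thz 1.115 thu 1.063
[-0.2  0.2  4.6] 1.06
bottle 5.8 71
wax 5.35 10
tin 4.9 66
```

View pics/sc5.png

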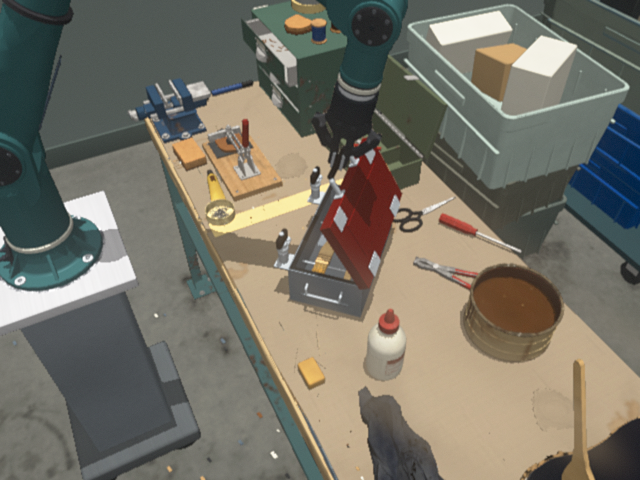

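```bash
python3 - <<'E'
from plant import env
print(env.close_job())
E
```

```text
the job is handed in; nothing more can be done
None
```

Both nuts are turned, the lid is up at about 60 degrees, and the gripper is still holding the bar. I handed the job in at about 19.3 s of the 54 s allowed.

- **Nuts:** I gripped each wing and turned it anticlockwise, left first, to about 1.53 rad. The wrist pictures show both tongues lying along the lid's front edge, clear of it.
- **Lid:** I pinched the bar from above and raised the lid along its arc at about 0.35 rad/s. The measured force stayed below about 8 N and the gripper kept its hold.
- **Last checks:**
  - The arm is at rest, with about 4 N at the handle.
  - The two cameras put the lid at about 1.06 rad, and the arm's own position gives 1.06 to 1.07. That is roughly a degree over the 1.047 asked.
  - The arm's height alone reads 1.115, and its arc came out about 203 mm instead of 199. I put this down to the bar slipping a few millimetres along the pads or to small calibration errors.
- **Tin, wax and bottle:** they look to be standing where they were in the last picture. The picture comparison fits this but does not prove it: the wax area was clean, while the bottle and tin areas each had some strongly changed pixels.

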